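Mix the samples in the hand-cranked tube mixer and park its rotor

ROBOT

A 6-joint arm with a two-finger parallel gripper is mounted at the origin on the work surface. World frame = base frame: x ahead of the robot, y to its left, z up, the work surface at z = 0. Lengths are in m, angles in rad, forces in N, time in s.
With the tool pointing down it reaches from about 0.3 to 0.875 m from the base axis. Payload 6.4 kg.
Tool frame: the origin (TCP) lies between the finger pads, 19 mm behind the fingertips; this is the grasp point; x points along the fingers, y is the direction in which the jaws open and shut, and the axes are right-handed (so a half turn about x gives the same grasp; the last joint's range is limited). The gripper opens to 85 mm and grips with 20 to 120 N. Pads are 22 mm wide; open, the fingers measure 114 mm over their backs; the gripper's body (76 mm by 85 mm) begins 54 mm behind the grasp point. The pads swing forward as they close: fully open they stand 13 mm farther back than shut.
Start: joints at [0.974, 0.181, 1.607, -0, 1.354, -0.206], TCP at [0.219, 0.532, 0.25] pointing down, gripper open.
Joint ranges: [-2.99, 2.99], [-0.89, 2.07], [0.3, 2.58], [-1.14, 4.28], [0, 2.63], [-3.12, 3.12]. Speed limits (rad/s): [2.57, 2.57, 3.01, 3.14, 3.14, 3.14].

INTERFACE

Orientations are given as a unit quaternion [w, x, y, z].
In Python, from bench import ctrl gives the robot as it stands.
- The arm moves only by the tool carry_out, never from a script. Its argument "motion" is one flat list of numbers, 7 for each row, row after row: the turn, a rotation vector about the tool's x, y, z in degrees, then the shift along the tool's x, y, z in m, then the gripper's target within -1 to 1 (shut at 1, half-way at 0, fully open at -1). A call has 1 to 10 rows; each row shifts and turns the pose as measured when the row begins, along the tool's axes as they then stand; what a row does not reach is not made up. A row lasts 1/10 s, in which the tool goes at most 50 mm and 8.59 degrees, less where a joint would pass 70% of its speed; a pose out of reach is approached as far as the arm can. A call with a gripper value outside its range is refused whole. The fingers move at their own pace and stop on an object; the grip force is fixed at half the most. Time passes only in rows, so rows that do not move let the fingers close. It gives the time, the measured TCP pose, the force and the opening at its end, in the units of the state.
- ctrl.get_obs(): the state, without advancing time (a new reading comes with each control period).
- ctrl.camera(name): name is "side" or "top"; returns the picture (400x640x3 uint8, blue, green, red); there is no depth.
- ctrl.camera_params(name): a dict with "mtx" (3x3 intrinsics, pixels), "pose" (4x4, takes a point from camera to world coordinates). Camera axes: x right, y down, z forward; pixel columns grow to the right and rows downward; lengths in m; the calibration is good to about 2 mm. A picture is of the moment at which its call begins. camera_params takes no time and is no camera call.
- ctrl.hand_in(): hands the job in, once; it reports no verdict.
Trained networks look in the newest picture that a camera, given by its name, has taken for a name from the list of things; names that differ only in an ending like _2 or _b are one class to them, and where a whole thing is asked for, a point or a joint stands for the part that bears it (a point fixed in the world has none). Each returns a list of dicts, best first, with "conf" (0 to 1); they miss things now and then, are a little off and sometimes report something else, mostly with a low value. They report only what shows in the picture. A call takes as long as a camera call.
- ctrl.boxes_of(camera, thing): "point" ([x, y, z] in m, in the coordinates of the camera as it stood for that picture, good to about 4 mm: the middle of the surface that is visible of it).
- ctrl.trace(camera, thing): "pixels" (400x640 bool, what is visible of it).
- ctrl.landmark_of(camera, thing): "point" ([x, y, z] in m, in the coordinates of the camera as it stood for that picture, good to about 4 mm: a listed point, or the origin of a listed thing).
The state is a dict: "time_s": time; "q": joint angles; "dq": joint speeds; "joint_efforts": joint torques, N m; "eef_pos": TCP position; "eef_rot": TCP orientation; "wrist_force": force on the tool from outside, world axes, zero at the start; "torque": the same for the moment, N m; "opening": opening from 0.0 (shut) to 1.0 (fully open).
Only numpy, scipy, OpenCV 4.12 (cv2) and the standard library are available. Lean on these libraries where they do the work, as an engineer would, in place of code of your own. Each camera call takes 0.05 s, during which the arm holds its last target. There are 200 camera calls.

TASK

Grip the crank knob of the tube mixer and turn the rotor with its tubes counter-clockwise (seen from above) at 20 turns a minute, staying between 17 and 23 for at least 6 seconds, never over 28 and never backwards. Then bring the rotor to a stop with its index tab at the pointer on the housing, let go of the crank and leave everything at rest, with the glassware, racks and carton around it where they were.

Things in the scene. Friction and masses are not known exactly. Their poses are not given: they have to be found in the camera images.
- mixer: Hand-cranked tube mixer fixed on the table: white round housing (diameter 276 mm, 52 mm high), on it a metal rotor (diameter 210 mm) with seven capped tubes (tops 120 mm above the table), over it a crank; rotor and crank turn without end about one vertical axis. Origin: on that axis at table height; z up; its x axis points to the pointer.
- rotor_centre (a point): Rotor's upper face on the axis, 78 mm above the table. Nominal: moment of inertia 0.016 kg m2 (mass 3 kg; 0.7 to 1.4 times that from unit to unit), bearing drag 0.003 N m s/rad, dry bearing friction 0.005 N m. With the crank held still the rotor slows with a time constant of about 0.7 s; with the crank let go it coasts for seconds.
- crank_hub (a point): Top of the crank's hub on the axis, 154 mm above the table; hub and flat arm lie 140 to 154 mm high. The crank drives the rotor not rigidly but through a viscous soft-start coupling: torque on rotor = 0.020 N m s/rad x (crank speed - rotor speed), either sign, so the rotor lags and runs on when the crank stops. The crank has hardly any inertia.
- rotor (a joint): angle of the rotor in rad, growing counter-clockwise seen from above, counting on over full turns; 0 (and every multiple of 2 pi) is where the rotor's index tab stands exactly at the pointer. 20 turns a minute are 2.09 rad/s.
- knob_top (a point): centre of the top face of the crank's black knob, an upright cylinder of diameter 32 mm (206 mm above the table at its top, 156 mm at its bottom) that spins freely on its pin, 60 mm from the mixer's axis. Grip it from above at any yaw, say with the TCP 14 mm below this point, and lead it round without turning the tool. It starts anywhere on its circle.
- tab (a point): the outer end of the rotor's index tab, a black block 30 x 12 x 22 mm lying radially on the rotor's rim in the eighth place between the tubes; the point lies 110 mm from the axis, 92 mm above the table.
- pointer (a point): where the tab's point must come to rest: 110 mm from the axis, 92 mm above the table, right in front of the pointer, a dark steel post 22 x 14 mm and 40 mm high with a small nose, standing on the housing's rim beside the rotor (top 90 mm above the table).
- rack_white: bystander, loose: white plastic test-tube rack, 75 x 200 x 63 mm, with capped tubes up to 110 mm high; origin: centre of its underside
- rack_green: bystander, loose: green test-tube rack of the same shape; origin: centre of its underside
- rack_red: bystander, loose: red test-tube rack of the same shape; origin: centre of its underside
- amber_bottle: bystander, loose: small amber bottle with a cap, diameter 56 mm, 100 mm high, standing beside the mixer; origin: centre of its underside
- jar: bystander, loose: clear jar, diameter 72 mm, 100 mm high; origin: centre of its underside
- beaker: bystander, loose: empty glass beaker, diameter 68 mm, 75 mm high, standing beside the mixer; origin: centre of its underside
- tube_carton: bystander, loose: cardboard carton 110 x 70 x 45 mm; origin: centre of its underside

How it is judged:
By the outcome, as a careful person would: the job done as asked, in the order asked, and still so for the second after the job is handed in, with the robot touching nothing.
It also fails if it takes over 64 s, if anything falls off the work surface, if the arm or the gripper's body presses on something with over 40 N, if the wrist force passes 120 N, or if a joint passes its speed limit or range.

## Working session

There is one attempt and no reset: what is moved stays moved. The work goes in short steps, Python scripts to look and compute and a tool call to move; the robot and the scene stay as the last step left them, time stands still between calls to the robot, and variables do not carry over. Pictures are saved under pics/ and viewed, about 8 in all and at most 12, crops included, and the job is handed in when it is done.

Besides the shell and the picture viewer there is one more tool, called as name(argument=value, ...), one argument or row to a line, values as JSON. carry_out: Moves the arm, as the interface text tells. Its arguments: {"type":"object","properties":{"motion":{"type":"array"}},"required":["motion"]}

```bash
mkdir -p pics; cat > h.py <<'E'
import numpy as np,cv2
from bench import ctrl
def P(cam): return np.array(ctrl.camera_params(cam)["pose"])
def w(cam,p):
    T=P(cam); return T[:3,:3]@np.array(p)+T[:3,3]
def lm(cam,n,f="landmark_of"):
    r=getattr(ctrl,f)(cam,n); return [(round(d["conf"],2),np.round(w(cam,d["point"]),4)) for d in r[:2]]
E
python3 - <<'E'
from h import *
a=ctrl.camera("side");b=ctrl.camera("top")
cv2.imwrite("pics/s0.png",a);cv2.imwrite("pics/t0.png",b)
for c in ("side","top"):
    for n in ("mixer","crank_hub","knob_top","tab","pointer"): print(c,n,lm(c,n))
for n in ("rack_white","rack_green","rack_red","amber_bottle","jar","beaker","tube_carton"): print(n,lm("top",n))
o=ctrl.get_obs();print(o)
for c in ("side","top"): print(P(c).round(3))
E
```

```text
side mixer [(0.95, array([0.5151, 0.0833, 0.0011]))]
side crank_hub [(0.49, array([0.5166, 0.0795, 0.1559]))]
side knob_top [(0.77, array([0.5298, 0.1392, 0.2072]))]
side tab [(0.62, array([0.5603, 0.1799, 0.0937]))]
side pointer [(0.61, array([0.6217, 0.0409, 0.0938]))]
top mixer [(0.66, array([0.5176, 0.0822, 0.0039])), (0.4, array([0.5196, 0.0857, 0.1527]))]
top crank_hub [(0.83, array([0.5201, 0.0886, 0.1543])), (0.69, array([0.5578, 0.2816, 0.002 ]))]
top knob_top [(0.79, array([0.5329, 0.1387, 0.2074]))]
top tab [(0.77, array([0.5613, 0.1835, 0.0931]))]
top pointer [(0.92, array([0.6199, 0.0443, 0.0938])), (0.62, array([ 7.542e-01, -2.283e-01,  2.000e-04]))]
rack_white [(0.82, array([0.5313, 0.4417, 0.0037])), (0.68, array([0.5601, 0.1861, 0.0923]))]
rack_green [(0.88, array([ 0.5548, -0.4581, -0.0035]))]
rack_red [(0.63, array([0.77  , 0.1768, 0.0013])), (0.21, array([ 7.551e-01, -2.302e-01, -3.000e-04]))]
amber_bottle [(0.74, array([0.5552, 0.2806, 0.0049]))]
jar [(0.81, array([ 7.531e-01, -2.292e-01,  4.000e-04]))]
beaker [(0.88, array([ 0.4217, -0.0913,  0.0022]))]
tube_car
[... 253 characters left out ...]
  0.00012014,
       -0.00206547]), 'joint_efforts': array([-7.60209477e-04, -4.44829345e+01, -3.51690781e+01, -5.18472280e-04,
        4.93957832e-04, -9.98776102e-06]), 'eef_pos': array([0.21899808, 0.53167912, 0.24998913]), 'eef_rot': array([ 0.69364802,  0.13728576,  0.69365583, -0.13728301]), 'wrist_force': array([-0.1090849 , -0.45188728, -0.24930417]), 'torque': array([ 0.01601111,  0.01135118, -0.00183006]), 'opening': 0.9988946544646987}
[[ 0.995 -0.072  0.062  0.512]
 [-0.093 -0.6    0.794 -0.966]
 [-0.02  -0.796 -0.604  0.861]
 [ 0.     0.     0.     1.   ]]
[[ 0.015 -0.995  0.103  0.416]
 [-1.    -0.015  0.008  0.002]
 [-0.007 -0.103 -0.995  1.68 ]
 [ 0.     0.     0.     1.   ]]
```

View pics/t0.png

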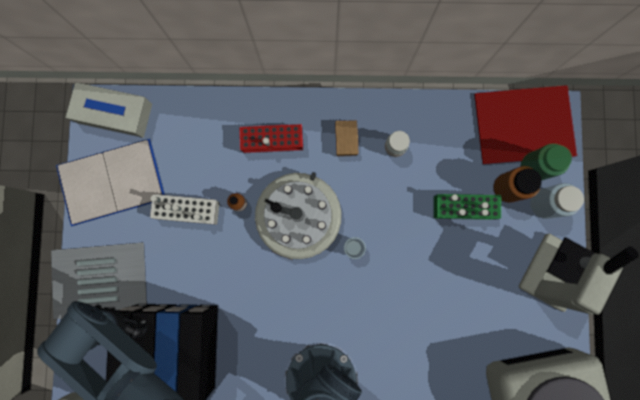

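View pics/s0.png

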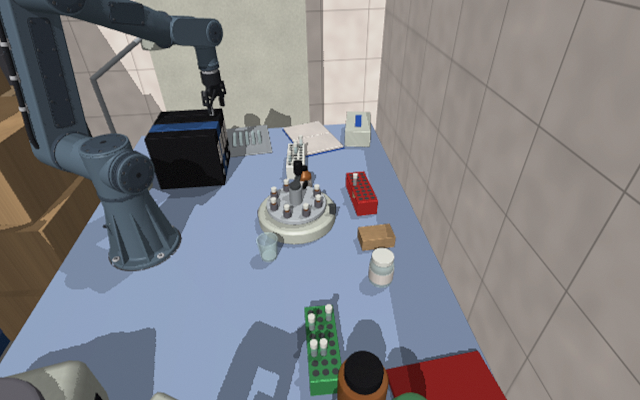

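The networks agree with the pictures. In the top view the hub is at about (297,213), the knob at (273,206) and the pointer at (313,176). The radii come out at 58, 108 and 111 mm, against 60, 110 and 110. The tool's y axis already lies roughly along the knob's radius, so I'm approaching now.

carry_out(
  motion=[0,0,0,0,-0.022,0.04,-1,0,0,0,0,-0.022,0.04,-1,0,0,0,0,-0.022,0.04,-1,0,0,0,0,-0.022,0.04,-1,0,0,0,0,-0.022,0.04,-1,0,0,0,0,-0.022,0.04,-1,0,0,0,0,-0.022,0.04,-1,0,0,0,0,-0.022,0.04,-1,0,0,0,0,-0.022,0.04,-1,0,0,0,0,-0.022,0.04,-1],
)

```text
time_s: 1.95
eef_pos: [0.513, 0.1688, 0.2513]
eef_rot: [0.696, 0.135, 0.693, -0.131]
wrist_force: [0.1, 0.5, 0.5]
opening: 0.995
```

```bash
cat >> h.py <<'E'
from scipy.spatial.transform import Rotation as Ro
def st():
    o=ctrl.get_obs(); q=np.array(o["eef_rot"]); R=Ro.from_quat(q[[1,2,3,0]]).as_matrix()
    return o,np.array(o["eef_pos"]),R
E
python3 - <<'E'
from h import *
o,p,R=st();print(o["time_s"],p,R.round(3))
print("to knob tool axes",R.T@(np.array([.531,.139,.192])-p))
from scipy.optimize import least_squares
m={"c":[[.5151,.0833],[.5166,.0795],[.5176,.0822],[.5201,.0886]],"k":[[.5298,.1392],[.5329,.1387]],"t":[[.5603,.1799],[.5613,.1835]],"p":[[.6217,.0409],[.6199,.0443]]}
def f(x):
    c=x[:2];r=[]
    for key,rad,a in (("c",0,0),("k",.06,x[2]),("t",.11,x[3]),("p",.11,x[4])):
        e=c+rad*np.array([np.cos(a),np.sin(a)])
        for v in m[key]: r+=list(e-v)
    return r
s=least_squares(f,[.517,.083,1.3,1.15,-.37]);print(s.x,np.degrees(s.x[2:]),"knob",s.x[:2]+.06*np.array([np.cos(s.x[2]),np.sin(s.x[2])]))
E
```

```text
1.95 [0.51301973 0.16875564 0.25132787] [[ 0.004  0.37   0.929]
 [ 0.004  0.929 -0.37 ]
 [-1.     0.006  0.003]]
to knob tool axes [ 0.0592796  -0.02132507  0.02756183]
[ 0.51729284  0.08202862  1.32868252  1.15922035 -0.36395633] [ 76.12790061  66.4184334  -20.85316171] knob [0.53167816 0.14027862]
```

carry_out(
  motion=[0,0,0,0,-0.01,0.014,-1,0,0,0,0,-0.01,0.014,-1,0,0,0,0,0,0,-1],
)

```text
time_s: 2.25
eef_pos: [0.536, 0.1326, 0.2514]
eef_rot: [0.696, 0.137, 0.692, -0.135]
wrist_force: [-0.1, -0.1, 0.0]
opening: 1.0
```

```bash
python3 - <<'E'
from h import *
a=ctrl.camera("side")
print(lm("side","knob_top"))
b=ctrl.camera("top");print(lm("top","crank_hub"),lm("top","mixer"))
o,p,R=st();print(o["time_s"],p)
for k in (.192,): print("to knob",R.T@(np.array([.5317,.1400,k])-p), np.degrees(np.arctan2(R[1,2],R[0,2])))
a=cv2.resize(a[140:260,220:380],None,fx=5,fy=5)
b=cv2.resize(b[150:270,220:380],None,fx=5,fy=5)
cv2.imwrite("pics/s1.png",a);cv2.imwrite("pics/t1.png",b)
E
```

```text
[(0.6, array([0.5287, 0.1401, 0.2047]))]
[(0.54, array([0.5197, 0.0877, 0.1526]))] [(0.67, array([0.5193, 0.0837, 0.0067]))]
2.5 [0.53423254 0.13565929 0.25143718]
to knob [ 0.05943825  0.00275421 -0.00418832] -21.93618148936358
```

View pics/s1.png

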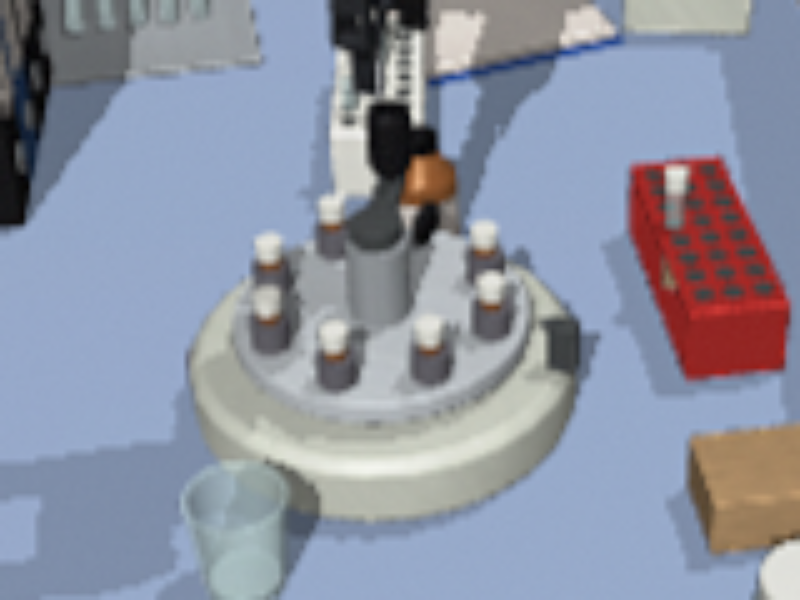

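View pics/t1.png

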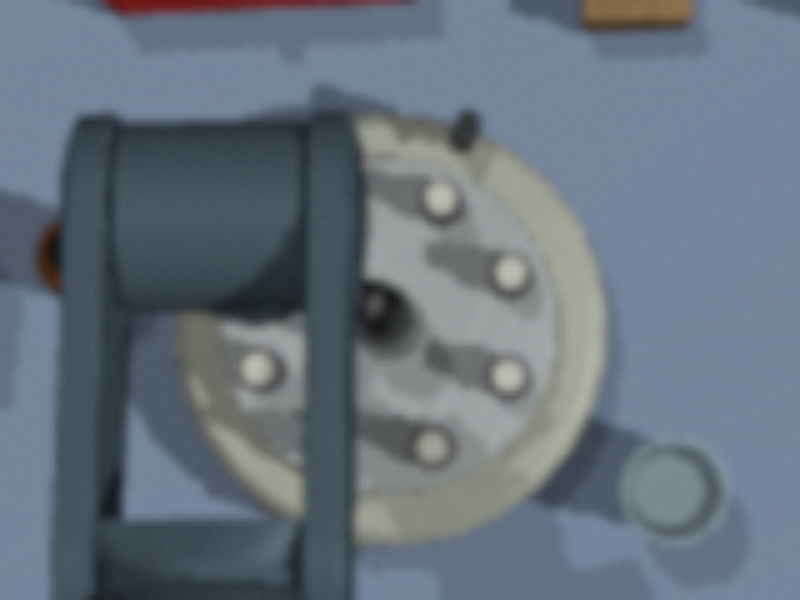

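Side view: seven white caps ring the rotor, and the tab sits at the back, by crop (427,220). In the top view the pointer is at crop (463,130). The fingers are over the knob, so I'm descending with a small correction.

carry_out(
  motion=[0,0,0,0,0.0027,-0.0043,-1,0,0,0,0.02,0,0,-1,0,0,0,0.02,0,0,-1,0,0,0,0.018,0,0,-1,0,0,0,0,0,0,-1],
)

```text
time_s: 3.0
eef_pos: [0.5294, 0.1456, 0.1935]
eef_rot: [0.697, 0.134, 0.692, -0.13]
wrist_force: [0.2, 0.6, 0.7]
opening: 1.002
```

```bash
cat >> h.py <<'E'
C=np.array([.5178,.083]); PA=np.radians(-20.85)
TH=np.radians(np.arange(0,360,.5))
def proj(cam,X):
    T=np.linalg.inv(P(cam)); K=np.array(ctrl.camera_params(cam)["mtx"])
    Y=X@T[:3,:3].T+T[:3,3]; u=Y@K.T; return u[...,:2]/u[...,2:]
def ring(cam,img,rt=.08,c=C):
    "brightness of the cap circle against world angle (0.5 deg steps)"
    X=np.stack([c[0]+rt*np.cos(TH),c[1]+rt*np.sin(TH),0*TH+.118],1)
    u=proj(cam,X).astype(np.float32)
    g=cv2.GaussianBlur(img.min(2).astype(np.float32),(0,0),.8)
    return cv2.remap(g,u[None,:,0],u[None,:,1],cv2.INTER_LINEAR)[0]
def tabang(cam,img,rt=.08,c=C):
    "rotor angle (deg, mod 360): seven caps bright, mid-gaps and tab place dark"
    g=ring(cam,img,rt,c); s=0
    for k in range(8):
        s=s+(1 if k else -1)*np.roll(g,-90*k)-np.roll(g,-90*k-45)
    i=s.argmax(); y=s[[i-1,i,(i+1)%720]]
    return round((i*.5-np.degrees(PA))%360,1),round(s[i],0)
E
python3 - <<'E'
from h import *
o,p,R=st();print(o["time_s"],p,o["wrist_force"],"err",R.T@(np.array([.5312,.1398,.192])-p))
for n in("s0","t0"):
  im=cv2.imread(f"pics/{n}.png")
  for rt in (.07,.075,.08,.085,.09): print(n,rt,[tabang({"s":"side","t":"top"}[n[0]],im,rt,c) for c in (C,C-[0,.003],C+[0,.003],C+[.003,0],C-[.003,0])])
E
```

```text
3.0 [0.52942437 0.14561998 0.19349318] [0.20761525 0.64813039 0.70407267] err [ 0.00147919 -0.00477245  0.00378025]
s0 0.07 [(np.float64(84.4), np.float32(22.0)), (np.float64(80.8), np.float32(68.0)), (np.float64(84.4), np.float32(-19.0)), (np.float64(84.8), np.float32(74.0)), (np.float64(357.4), np.float32(36.0))]
s0 0.075 [(np.float64(86.4), np.float32(269.0)), (np.float64(85.4), np.float32(288.0)), (np.float64(86.8), np.float32(213.0)), (np.float64(85.4), np.float32(218.0)), (np.float64(86.4), np.float32(270.0))]
s0 0.08 [(np.float64(86.4), np.float32(442.0)), (np.float64(85.4), np.float32(445.0)), (np.float64(86.8), np.float32(391.0)), (np.float64(86.4), np.float32(387.0)), (np.float64(85.8), np.float32(423.0))]
s0 0.085 [(np.float64(86.8), np.float32(463.0)), (np.float64(86.8), np.float32(473.0)), (np.float64(86.4), np.float32(412.0)), (np.float64(86.4), np.float32(438.0)), (np.float64(84.8), np.float32(403.0))]
s0 0.09 [(np.float64(85.8), np.float32(324.0)), (np.float64(86.4), np.float32(326.0)), (np.float64(85.8), np.float32(292.0)), (np.float64(85.8), np.float32(340.0)), (np.
[... 351 characters left out ...]
p.float32(7.0)), (np.float64(207.4), np.float32(-3.0)), (np.float64(162.4), np.float32(45.0))]
t0 0.08 [(np.float64(88.4), np.float32(57.0)), (np.float64(87.8), np.float32(47.0)), (np.float64(87.8), np.float32(7.0)), (np.float64(88.4), np.float32(34.0)), (np.float64(87.8), np.float32(16.0))]
t0 0.085 [(np.float64(88.4), np.float32(28.0)), (np.float64(88.4), np.float32(-4.0)), (np.float64(87.8), np.float32(2.0)), (np.float64(88.8), np.float32(5.0)), (np.float64(87.8), np.float32(-12.0))]
t0 0.09 [(np.float64(161.4), np.float32(-49.0)), (np.float64(160.4), np.float32(-41.0)), (np.float64(161.4), np.float32(-80.0)), (np.float64(160.8), np.float32(-64.0)), (np.float64(151.8), np.float32(-57.0))]
```

carry_out(
  motion=[0,0,0,0.001,-0.004,0.003,-1,0,0,0,0,0,0,-1,0,0,0,0,0,0,-1],
)

```text
time_s: 3.3
eef_pos: [0.5311, 0.1419, 0.1947]
eef_rot: [0.698, 0.134, 0.691, -0.129]
wrist_force: [-0.2, 0.0, 0.2]
opening: 1.004
```

```bash
python3 - <<'E'
from h import *
o,p,R=st();print(o["time_s"],p,o["dq"].round(3),"err",R.T@(np.array([.5312,.1398,.192])-p))
print(lm("side","knob_top") if ctrl.camera("side") is not None else 0)
o,p,R=st();print(o["time_s"],p,"err",R.T@(np.array([.5312,.1398,.192])-p))
E
```

```text
3.3 [0.53114797 0.14190722 0.19468051] [-0.002 -0.007 -0.007 -0.005  0.005 -0.001] err [ 0.00266988 -0.00196608  0.00079656]
[]
3.4 [0.53120419 0.1418169  0.19464791] err [ 0.00263724 -0.00190215  0.00071143]
```

carry_out(
  motion=[0,0,0,0.003,-0.0015,0.0005,-0.3,0,0,0,0,0,0,0,0,0,0,0,0,0,0.3,0,0,0,0,0,0,1,0,0,0,0,0,0,1,0,0,0,0,0,0,1],
)

```text
time_s: 4.0
eef_pos: [0.532, 0.139, 0.193]
eef_rot: [0.699, 0.134, 0.69, -0.13]
wrist_force: [-0.0, -0.3, -0.4]
opening: 0.348
```

```bash
python3 - <<'E'
from h import *
o,p,R=st();print(o["time_s"],p,o["wrist_force"],o["opening"],R.round(3))
a=ctrl.camera("side");cv2.imwrite("pics/s2.png",a);print(tabang("side",a,.082))
d=p[:2]-C;print(np.hypot(*d),np.degrees(np.arctan2(d[1],d[0])))
cv2.imwrite("pics/s2c.png",cv2.resize(a[140:260,220:380],None,fx=5,fy=5))
E
```

```text
4.0 [0.53204658 0.13902189 0.19301264] [-0.01299517 -0.28046148 -0.42032096] 0.34837437660202847 [[ 0.013  0.366  0.931]
 [ 0.004  0.931 -0.366]
 [-1.     0.008  0.011]]
(np.float64(86.8), np.float32(434.0))
0.057804995901420055 75.73190422477838
```

View pics/s2c.png

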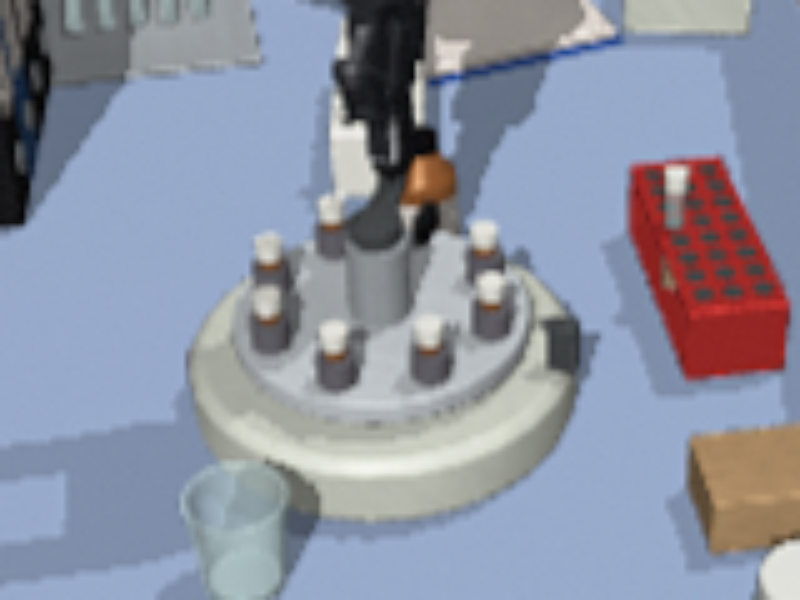

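Gripped: the opening is 0.35, the rotor is still at 86.8° and the forces are near zero. Next is a generator for the knob steps.

```bash
cat > gen.py <<'E'
import sys
from h import *
# usage: gen.py "speeds rad/s per row" [picture name]
sp=[float(v) for v in sys.argv[1].split(",")]
if len(sys.argv)>2:
    t=ctrl.get_obs()["time_s"];a=ctrl.camera("side");cv2.imwrite(f"pics/{sys.argv[2]}.png",a);print("t",t,"rotor",tabang("side",a,.082))
o,p,R=st(); d=p[:2]-C; wa=np.arctan2(d[1],d[0])
print("t",o["time_s"],"pos",p.round(4),"r",np.hypot(*d).round(4),"knob deg",np.degrees(wa).round(1),"F",np.round(o["wrist_force"],1),"dq",np.abs(o["dq"]).max().round(2))
c=np.cross(R[:,0],[0,0,-1]); rot=np.degrees(R.T@c); print("tilt fix deg (tool)",rot.round(2))
ph=wa-np.arctan2(R[1,2],R[0,2]); x=(p[2]-.192); out=[]
for i,v in enumerate(sp):
    D=v*.1; m=ph+D/2; L=.12*np.sin(D/2); ph+=D
    out+=[0,round(rot[1]/len(sp),1),round(rot[2]/len(sp),1),round(x/len(sp),4),round(L*np.cos(m),4),round(-L*np.sin(m),4),1]
print([float(v) if v%1 else int(v) for v in out])
E
python3 gen.py .6,1.2,1.8,2.4,2.7,2.7,2.7,2.7,2.7,2.7
```

```text
t 4.05 pos [0.532  0.1391 0.193 ] r 0.0578 knob deg 75.8 F [-0.6 -1.2  1.5] dq 0.0
tilt fix deg (tool) [-0.    0.62 -0.47]
[0, 0.1, 0, 0.0001, -0.0006, -0.0036, 1, 0, 0.1, 0, 0.0001, -0.0018, -0.007, 1, 0, 0.1, 0, 0.0001, -0.0042, -0.0099, 1, 0, 0.1, 0, 0.0001, -0.0082, -0.0118, 1, 0, 0.1, 0, 0.0001, -0.0123, -0.0105, 1, 0, 0.1, 0, 0.0001, -0.0146, -0.0069, 1, 0, 0.1, 0, 0.0001, -0.0159, -0.0027, 1, 0, 0.1, 0, 0.0001, -0.0161, 0.0016, 1, 0, 0.1, 0, 0.0001, -0.0151, 0.0058, 1, 0, 0.1, 0, 0.0001, -0.013, 0.0097, 1]
```

carry_out(
  motion=[0,0.1,0,0.0001,-0.0006,-0.0036,1,0,0.1,0,0.0001,-0.0018,-0.007,1,0,0.1,0,0.0001,-0.0042,-0.0099,1,0,0.1,0,0.0001,-0.0082,-0.0118,1,0,0.1,0,0.0001,-0.0123,-0.0105,1,0,0.1,0,0.0001,-0.0146,-0.0069,1,0,0.1,0,0.0001,-0.0159,-0.0027,1,0,0.1,0,0.0001,-0.0161,0.0016,1,0,0.1,0,0.0001,-0.0151,0.0058,1,0,0.1,0,0.0001,-0.013,0.0097,1],
)

```text
time_s: 5.05
eef_pos: [0.462, 0.0559, 0.1931]
eef_rot: [0.702, 0.135, 0.688, -0.126]
wrist_force: [12.1, 5.8, -8.0]
opening: 0.35
```

```bash
python3 gen.py 2.7,2.7,2.7,2.7,2.7,2.7,2.7,2.7,2.7,2.7 r1
```

```text
t 5.05 rotor (np.float64(165.8), np.float32(456.0))
t 5.1 pos [0.4631 0.0541 0.1931] r 0.0619 knob deg -152.2 F [ 5.9  0.6 -6.3] dq 0.06
tilt fix deg (tool) [ 0.    1.   -0.84]
[0, 0.1, -0.1, 0.0001, -0.0088, 0.0135, 1, 0, 0.1, -0.1, 0.0001, -0.0049, 0.0154, 1, 0, 0.1, -0.1, 0.0001, -0.0006, 0.0161, 1, 0, 0.1, -0.1, 0.0001, 0.0037, 0.0157, 1, 0, 0.1, -0.1, 0.0001, 0.0078, 0.0142, 1, 0, 0.1, -0.1, 0.0001, 0.0113, 0.0116, 1, 0, 0.1, -0.1, 0.0001, 0.0139, 0.0082, 1, 0, 0.1, -0.1, 0.0001, 0.0156, 0.0041, 1, 0, 0.1, -0.1, 0.0001, 0.0161, -0.0002, 1, 0, 0.1, -0.1, 0.0001, 0.0155, -0.0045, 1]
```

```bash
sed -i 's/d=p\[:2\]-C;/d=p[:2]-[.5167,.081];/; s/round(rot\[1\]\/len(sp),1),round(rot\[2\]\/len(sp),1)/round(2*rot[1]\/len(sp),1),round(2*rot[2]\/len(sp),1)/' gen.py; python3 gen.py 2.7,2.7,2.7,2.7,2.7,2.7,2.7,2.7,2.7,2.7
```

```text
t 5.1 pos [0.4631 0.0541 0.1931] r 0.06 knob deg -153.4 F [ 5.9  0.6 -6.3] dq 0.06
tilt fix deg (tool) [ 0.    1.   -0.84]
[0, 0.2, -0.2, 0.0001, -0.0091, 0.0133, 1, 0, 0.2, -0.2, 0.0001, -0.0052, 0.0153, 1, 0, 0.2, -0.2, 0.0001, -0.001, 0.0161, 1, 0, 0.2, -0.2, 0.0001, 0.0034, 0.0158, 1, 0, 0.2, -0.2, 0.0001, 0.0075, 0.0143, 1, 0, 0.2, -0.2, 0.0001, 0.011, 0.0118, 1, 0, 0.2, -0.2, 0.0001, 0.0138, 0.0084, 1, 0, 0.2, -0.2, 0.0001, 0.0155, 0.0045, 1, 0, 0.2, -0.2, 0.0001, 0.0162, 0.0002, 1, 0, 0.2, -0.2, 0.0001, 0.0156, -0.0042, 1]
```

carry_out(
  motion=[0,0.2,-0.2,0.0001,-0.0091,0.0133,1,0,0.2,-0.2,0.0001,-0.0052,0.0153,1,0,0.2,-0.2,0.0001,-0.001,0.0161,1,0,0.2,-0.2,0.0001,0.0034,0.0158,1,0,0.2,-0.2,0.0001,0.0075,0.0143,1,0,0.2,-0.2,0.0001,0.011,0.0118,1,0,0.2,-0.2,0.0001,0.0138,0.0084,1,0,0.2,-0.2,0.0001,0.0155,0.0045,1,0,0.2,-0.2,0.0001,0.0162,0.0002,1,0,0.2,-0.2,0.0001,0.0156,-0.0042,1],
)

```text
time_s: 6.1
eef_pos: [0.5784, 0.0844, 0.1924]
eef_rot: [0.682, 0.129, 0.708, -0.135]
wrist_force: [-10.3, 0.0, 7.1]
opening: 0.352
```

```bash
python3 gen.py 2.7,2.7,2.7,2.7,2.7,2.7,2.7,2.7,2.7,2.7 r2
```

```text
t 6.1 rotor (np.float64(213.4), np.float32(285.0))
t 6.15 pos [0.578  0.0867 0.1924] r 0.0616 knob deg 5.3 F [-6.5  2.   8. ] dq 0.05
tilt fix deg (tool) [ 0.   -2.04  0.83]
[0, -0.4, 0.2, 0, 0.0133, -0.0092, 1, 0, -0.4, 0.2, 0, 0.0104, -0.0124, 1, 0, -0.4, 0.2, 0, 0.0067, -0.0147, 1, 0, -0.4, 0.2, 0, 0.0025, -0.0159, 1, 0, -0.4, 0.2, 0, -0.0018, -0.0161, 1, 0, -0.4, 0.2, 0, -0.006, -0.015, 1, 0, -0.4, 0.2, 0, -0.0098, -0.0128, 1, 0, -0.4, 0.2, 0, -0.0129, -0.0098, 1, 0, -0.4, 0.2, 0, -0.015, -0.006, 1, 0, -0.4, 0.2, 0, -0.0161, -0.0018, 1]
```

```bash
sed -i 's/2\*rot/0.8*rot/g' gen.py; cat > sim.py <<'E'
import numpy as np
def sim(wc,w=0,th=0,I=.016,k=.02,b=.003,f=.005,dt=.005):
    "wc: list of (crank speed, duration); returns history t,theta(deg),w"
    H=[];t=0
    for v,D in wc:
        for _ in range(round(D/dt)):
            T=k*(v-w)-b*w
            if w<1e-4 and abs(T)<f: w=0
            else: w=w+dt*(T-f*np.sign(w if w>1e-4 else T))/I
            w=max(w,0); th+=w*dt; t+=dt
            H.append((t,np.degrees(th),w))
    return np.array(H)
E
python3 - <<'E'
from sim import *
r=[(v*1.02,.1) for v in (.6,1.2,1.8,2.4,2.7,2.7,2.7,2.7,2.7,2.7)]
for I in (.0112,.016,.0224):
    h=sim(r+[(.7,.05)]+[(2.73,.1)]*10,I=I); print(I,h[199],h[-1])
from h import *
a=cv2.imread("pics/r2.png");g=ring("side",a,.082)
for th in np.arange(33.4,390,45): print(th,[int(g[int(round((th+np.degrees(PA)+45*k)%360*2))%720]) for k in range(8)])
cv2.imwrite("pics/r2c.png",cv2.resize(a[140:260,220:380],None,fx=5,fy=5))
E
```

```text
0.0112 [ 1.         52.04427495  1.74975995] [  2.05       167.38503522   2.08798741]
0.016 [ 1.         41.63340278  1.48412219] [  2.05       146.70449788   1.97966888]
0.0224 [ 1.         32.72747207  1.21832402] [  2.05       124.75199113   1.8065668 ]
33.4 [215, 177, 216, 215, 137, 187, 207, 211]
78.4 [177, 216, 215, 137, 187, 207, 211, 215]
123.4 [216, 215, 137, 187, 207, 211, 215, 177]
168.40000000000003 [215, 137, 187, 207, 211, 215, 177, 216]
213.40000000000003 [137, 187, 207, 211, 215, 177, 216, 215]
258.40000000000003 [187, 207, 211, 215, 177, 216, 215, 137]
303.40000000000003 [207, 211, 215, 177, 216, 215, 137, 187]
348.40000000000003 [211, 215, 177, 216, 215, 137, 187, 207]
```

View pics/r2c.png

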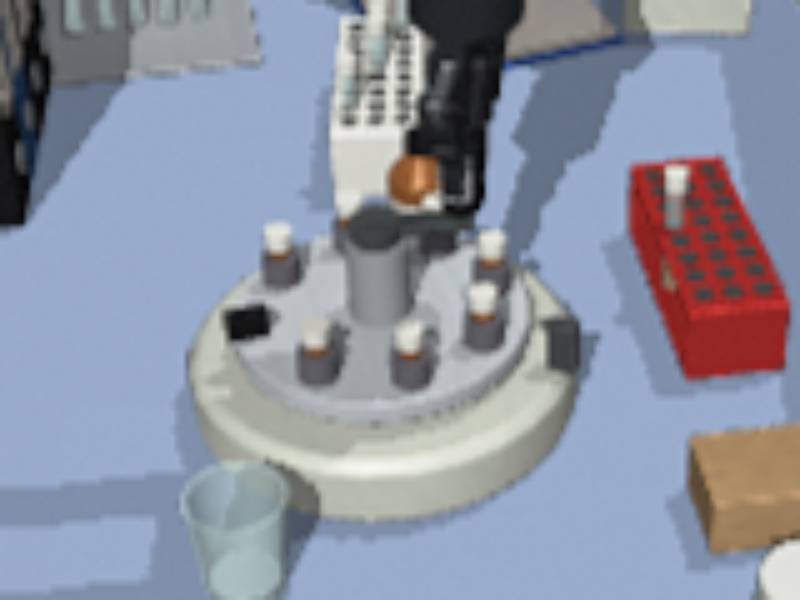

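The tab shows at crop (247,323), on the left, so the rotor angle is 213.4° as read. The earlier 165.8° was one tube place (45°) off and should be 120.8°. The corrected pair fits an inertia of about 0.022, and the rotor is now near 1.8 rad/s.

```bash
python3 gen.py 2.7,2.7,2.7,2.7,2.7,2.7,2.7,2.7,2.7,2.7
```

```text
t 6.15 pos [0.578  0.0867 0.1924] r 0.0616 knob deg 5.3 F [-6.5  2.   8. ] dq 0.05
tilt fix deg (tool) [ 0.   -2.04  0.83]
[0, -0.2, 0.1, 0, 0.0133, -0.0092, 1, 0, -0.2, 0.1, 0, 0.0104, -0.0124, 1, 0, -0.2, 0.1, 0, 0.0067, -0.0147, 1, 0, -0.2, 0.1, 0, 0.0025, -0.0159, 1, 0, -0.2, 0.1, 0, -0.0018, -0.0161, 1, 0, -0.2, 0.1, 0, -0.006, -0.015, 1, 0, -0.2, 0.1, 0, -0.0098, -0.0128, 1, 0, -0.2, 0.1, 0, -0.0129, -0.0098, 1, 0, -0.2, 0.1, 0, -0.015, -0.006, 1, 0, -0.2, 0.1, 0, -0.0161, -0.0018, 1]
```

carry_out(
  motion=[0,-0.2,0.1,0,0.0133,-0.0092,1,0,-0.2,0.1,0,0.0104,-0.0124,1,0,-0.2,0.1,0,0.0067,-0.0147,1,0,-0.2,0.1,0,0.0025,-0.0159,1,0,-0.2,0.1,0,-0.0018,-0.0161,1,0,-0.2,0.1,0,-0.006,-0.015,1,0,-0.2,0.1,0,-0.0098,-0.0128,1,0,-0.2,0.1,0,-0.0129,-0.0098,1,0,-0.2,0.1,0,-0.015,-0.006,1,0,-0.2,0.1,0,-0.0161,-0.0018,1],
)

```text
time_s: 7.15
eef_pos: [0.4593, 0.0984, 0.1931]
eef_rot: [0.7, 0.127, 0.69, -0.133]
wrist_force: [14.5, -5.2, -10.7]
opening: 0.35
```

```bash
python3 gen.py 2.7,2.7,2.7,2.7,2.7,2.7,2.7,2.7,2.7,2.7 r3
```

```text
t 7.15 rotor (np.float64(148.4), np.float32(390.0))
t 7.2 pos [0.459  0.0967 0.193 ] r 0.0598 knob deg 164.7 F [ 8.8 -4.1 -4.1] dq 0.06
tilt fix deg (tool) [0.   0.92 0.43]
[0, 0.1, 0, 0.0001, -0.0157, 0.0038, 1, 0, 0.1, 0, 0.0001, -0.0141, 0.0079, 1, 0, 0.1, 0, 0.0001, -0.0115, 0.0113, 1, 0, 0.1, 0, 0.0001, -0.0081, 0.014, 1, 0, 0.1, 0, 0.0001, -0.004, 0.0156, 1, 0, 0.1, 0, 0.0001, 0.0003, 0.0161, 1, 0, 0.1, 0, 0.0001, 0.0046, 0.0155, 1, 0, 0.1, 0, 0.0001, 0.0085, 0.0137, 1, 0, 0.1, 0, 0.0001, 0.0119, 0.0109, 1, 0, 0.1, 0, 0.0001, 0.0144, 0.0074, 1]
```

carry_out(
  motion=[0,0.1,0,0.0001,-0.0157,0.0038,1,0,0.1,0,0.0001,-0.0141,0.0079,1,0,0.1,0,0.0001,-0.0115,0.0113,1,0,0.1,0,0.0001,-0.0081,0.014,1,0,0.1,0,0.0001,-0.004,0.0156,1,0,0.1,0,0.0001,0.0003,0.0161,1,0,0.1,0,0.0001,0.0046,0.0155,1,0,0.1,0,0.0001,0.0085,0.0137,1,0,0.1,0,0.0001,0.0119,0.0109,1,0,0.1,0,0.0001,0.0144,0.0074,1],
)

```text
time_s: 8.2
eef_pos: [0.5647, 0.0432, 0.1927]
eef_rot: [0.693, 0.132, 0.697, -0.13]
wrist_force: [-6.9, 5.7, 6.9]
opening: 0.35
```

```bash
python3 gen.py 2.7,2.7,2.7,2.7,2.7,2.7,2.7,2.7,2.7,2.7
```

```text
t 8.2 pos [0.5647 0.0432 0.1927] r 0.0611 knob deg -38.2 F [-6.9  5.7  6.9] dq 0.35
tilt fix deg (tool) [-0.   -0.34 -0.14]
[0, 0, 0, 0.0001, 0.0159, 0.0026, 1, 0, 0, 0, 0.0001, 0.0161, -0.0018, 1, 0, 0, 0, 0.0001, 0.015, -0.006, 1, 0, 0, 0, 0.0001, 0.0128, -0.0098, 1, 0, 0, 0, 0.0001, 0.0098, -0.0129, 1, 0, 0, 0, 0.0001, 0.006, -0.015, 1, 0, 0, 0, 0.0001, 0.0018, -0.0161, 1, 0, 0, 0, 0.0001, -0.0026, -0.0159, 1, 0, 0, 0, 0.0001, -0.0067, -0.0147, 1, 0, 0, 0, 0.0001, -0.0104, -0.0123, 1]
```

carry_out(
  motion=[0,0,0,0.0001,0.0159,0.0026,1,0,0,0,0.0001,0.0161,-0.0018,1,0,0,0,0.0001,0.015,-0.006,1,0,0,0,0.0001,0.0128,-0.0098,1,0,0,0,0.0001,0.0098,-0.0129,1,0,0,0,0.0001,0.006,-0.015,1,0,0,0,0.0001,0.0018,-0.0161,1,0,0,0,0.0001,-0.0026,-0.0159,1,0,0,0,0.0001,-0.0067,-0.0147,1,0,0,0,0.0001,-0.0104,-0.0123,1],
)

```text
time_s: 9.2
eef_pos: [0.49, 0.1348, 0.1929]
eef_rot: [0.69, 0.126, 0.7, -0.134]
wrist_force: [4.5, -7.9, -1.7]
opening: 0.352
```

```bash
python3 gen.py 2.7,2.7,2.7,2.7,2.7,2.7,2.7,2.7,2.7,2.7 r4
```

```text
t 9.2 rotor (np.float64(120.4), np.float32(296.0))
t 9.25 pos [0.4884 0.1338 0.1927] r 0.06 knob deg 118.2 F [ 1.4 -3.1  3.3] dq 0.05
tilt fix deg (tool) [-0.   -0.76  0.92]
[0, -0.1, 0.1, 0.0001, -0.0136, -0.0088, 1, 0, -0.1, 0.1, 0.0001, -0.0154, -0.0048, 1, 0, -0.1, 0.1, 0.0001, -0.0161, -0.0006, 1, 0, -0.1, 0.1, 0.0001, -0.0157, 0.0038, 1, 0, -0.1, 0.1, 0.0001, -0.0141, 0.0078, 1, 0, -0.1, 0.1, 0.0001, -0.0115, 0.0113, 1, 0, -0.1, 0.1, 0.0001, -0.0081, 0.014, 1, 0, -0.1, 0.1, 0.0001, -0.0041, 0.0156, 1, 0, -0.1, 0.1, 0.0001, 0.0002, 0.0161, 1, 0, -0.1, 0.1, 0.0001, 0.0045, 0.0155, 1]
```

Rotor averaged 2.06 rad/s from 7.15 to 9.2 s (242° in 2.05 s), inside the window. Continuing.

carry_out(
  motion=[0,-0.1,0.1,0.0001,-0.0136,-0.0088,1,0,-0.1,0.1,0.0001,-0.0154,-0.0048,1,0,-0.1,0.1,0.0001,-0.0161,-0.0006,1,0,-0.1,0.1,0.0001,-0.0157,0.0038,1,0,-0.1,0.1,0.0001,-0.0141,0.0078,1,0,-0.1,0.1,0.0001,-0.0115,0.0113,1,0,-0.1,0.1,0.0001,-0.0081,0.014,1,0,-0.1,0.1,0.0001,-0.0041,0.0156,1,0,-0.1,0.1,0.0001,0.0002,0.0161,1,0,-0.1,0.1,0.0001,0.0045,0.0155,1],
)

```text
time_s: 10.25
eef_pos: [0.5237, 0.0206, 0.1929]
eef_rot: [0.699, 0.133, 0.692, -0.126]
wrist_force: [-1.1, 12.8, 4.5]
opening: 0.349
```

```bash
python3 gen.py 2.65,2.65,2.65,2.65,2.65,2.65,2.65,2.65,2.65,2.65
```

```text
t 10.25 pos [0.5237 0.0206 0.1929] r 0.0608 knob deg -83.4 F [-1.1 12.8  4.5] dq 0.4
tilt fix deg (tool) [-0.    0.48 -0.64]
[0, 0, -0.1, 0.0001, 0.0092, 0.0129, 1, 0, 0, -0.1, 0.0001, 0.0122, 0.0101, 1, 0, 0, -0.1, 0.0001, 0.0144, 0.0065, 1, 0, 0, -0.1, 0.0001, 0.0157, 0.0025, 1, 0, 0, -0.1, 0.0001, 0.0158, -0.0017, 1, 0, 0, -0.1, 0.0001, 0.0148, -0.0057, 1, 0, 0, -0.1, 0.0001, 0.0128, -0.0094, 1, 0, 0, -0.1, 0.0001, 0.0099, -0.0124, 1, 0, 0, -0.1, 0.0001, 0.0063, -0.0146, 1, 0, 0, -0.1, 0.0001, 0.0022, -0.0157, 1]
```

carry_out(
  motion=[0,0,-0.1,0.0001,0.0092,0.0129,1,0,0,-0.1,0.0001,0.0122,0.0101,1,0,0,-0.1,0.0001,0.0144,0.0065,1,0,0,-0.1,0.0001,0.0157,0.0025,1,0,0,-0.1,0.0001,0.0158,-0.0017,1,0,0,-0.1,0.0001,0.0148,-0.0057,1,0,0,-0.1,0.0001,0.0128,-0.0094,1,0,0,-0.1,0.0001,0.0099,-0.0124,1,0,0,-0.1,0.0001,0.0063,-0.0146,1,0,0,-0.1,0.0001,0.0022,-0.0157,1],
)

```text
time_s: 11.25
eef_pos: [0.5384, 0.1382, 0.1925]
eef_rot: [0.686, 0.122, 0.704, -0.136]
wrist_force: [-3.6, -9.9, 1.5]
opening: 0.35
```

```bash
python3 gen.py 2.65,2.65,2.65,2.65,2.65,2.65,2.65,2.65,2.65,2.65 r5
```

```text
t 11.25 rotor (np.float64(98.8), np.float32(382.0))
t 11.3 pos [0.5363 0.1389 0.1923] r 0.0611 knob deg 71.3 F [-3.3 -5.7  6.9] dq 0.04
tilt fix deg (tool) [-0.   -1.33  1.45]
[0, -0.1, 0.1, 0, -0.0027, -0.0156, 1, 0, -0.1, 0.1, 0, -0.0067, -0.0144, 1, 0, -0.1, 0.1, 0, -0.0102, -0.0121, 1, 0, -0.1, 0.1, 0, -0.013, -0.009, 1, 0, -0.1, 0.1, 0, -0.0149, -0.0053, 1, 0, -0.1, 0.1, 0, -0.0158, -0.0012, 1, 0, -0.1, 0.1, 0, -0.0156, 0.003, 1, 0, -0.1, 0.1, 0, -0.0142, 0.007, 1, 0, -0.1, 0.1, 0, -0.0119, 0.0105, 1, 0, -0.1, 0.1, 0, -0.0088, 0.0132, 1]
```

2.115 rad/s (248.4° in 2.05 s).

carry_out(
  motion=[0,-0.1,0.1,0,-0.0027,-0.0156,1,0,-0.1,0.1,0,-0.0067,-0.0144,1,0,-0.1,0.1,0,-0.0102,-0.0121,1,0,-0.1,0.1,0,-0.013,-0.009,1,0,-0.1,0.1,0,-0.0149,-0.0053,1,0,-0.1,0.1,0,-0.0158,-0.0012,1,0,-0.1,0.1,0,-0.0156,0.003,1,0,-0.1,0.1,0,-0.0142,0.007,1,0,-0.1,0.1,0,-0.0119,0.0105,1,0,-0.1,0.1,0,-0.0088,0.0132,1],
)

```text
time_s: 12.3
eef_pos: [0.4724, 0.0417, 0.1932]
eef_rot: [0.689, 0.124, 0.703, -0.128]
wrist_force: [-0.8, 0.3, 1.7]
opening: 0.348
```

```bash
python3 gen.py 2.65,2.65,2.65,2.65,2.65,2.65,2.65,2.65,2.65,2.65
```

```text
t 12.3 pos [0.4724 0.0417 0.1932] r 0.0592 knob deg -138.4 F [-0.8  0.3  1.7] dq 0.27
tilt fix deg (tool) [ 0.   -1.03  0.51]
[0, -0.1, 0, 0.0001, -0.0055, 0.0149, 1, 0, -0.1, 0, 0.0001, -0.0014, 0.0158, 1, 0, -0.1, 0, 0.0001, 0.0028, 0.0156, 1, 0, -0.1, 0, 0.0001, 0.0068, 0.0143, 1, 0, -0.1, 0, 0.0001, 0.0103, 0.0121, 1, 0, -0.1, 0, 0.0001, 0.0131, 0.0089, 1, 0, -0.1, 0, 0.0001, 0.015, 0.0052, 1, 0, -0.1, 0, 0.0001, 0.0158, 0.0011, 1, 0, -0.1, 0, 0.0001, 0.0156, -0.0031, 1, 0, -0.1, 0, 0.0001, 0.0142, -0.007, 1]
```

carry_out(
  motion=[0,-0.1,0,0.0001,-0.0055,0.0149,1,0,-0.1,0,0.0001,-0.0014,0.0158,1,0,-0.1,0,0.0001,0.0028,0.0156,1,0,-0.1,0,0.0001,0.0068,0.0143,1,0,-0.1,0,0.0001,0.0103,0.0121,1,0,-0.1,0,0.0001,0.0131,0.0089,1,0,-0.1,0,0.0001,0.015,0.0052,1,0,-0.1,0,0.0001,0.0158,0.0011,1,0,-0.1,0,0.0001,0.0156,-0.0031,1,0,-0.1,0,0.0001,0.0142,-0.007,1],
)

```text
time_s: 13.3
eef_pos: [0.5739, 0.1051, 0.192]
eef_rot: [0.68, 0.127, 0.712, -0.125]
wrist_force: [-21.4, -9.5, 15.2]
opening: 0.348
```

```bash
python3 gen.py 2.65,2.65,2.65,2.65,2.65,2.65,2.65,2.65,2.65,2.65 r6
python3 - <<'E'
from sim import *
from scipy.optimize import least_squares
seq=[(v*1.02,.1) for v in (.6,1.2,1.8,2.4,2.7,2.7,2.7,2.7,2.7,2.7)]+[(.6,.05)]
for n,v in ((1,2.74),(1,2.74),(2,2.74),(2,2.71),(2,2.70)): seq+=[(v,1.0+.025*(n>1))]*n+[(.6,.05)]
T=np.array([1,2.05,3.1,5.15,7.2]); Y=np.array([120.8,213.4,328.4,570.4,818.8])-86.8
def f(x):
    h=sim(seq,I=x[0]*.016,b=.003*x[1],f=.005*x[2]); return np.r_[np.interp(T,h[:,0],h[:,1])-Y,(x[1:]-1)*5]
s=least_squares(f,[1.4,1,1]);print(s.x,s.fun); h=sim(seq,I=s.x[0]*.016,b=.003*s.x[1],f=.005*s.x[2])
for t in np.arange(1,9.3,.25): print(round(4.05+t,2),np.round(np.interp(t,h[:,0],h[:,2]),2),end="; ")
print(h[-10]+[4.05,86.8,0])
E
```

```text
t 13.3 rotor (np.float64(69.4), np.float32(379.0))
t 13.35 pos [0.5729 0.107  0.192 ] r 0.0619 knob deg 24.8 F [-19.4  -6.6  17.9] dq 0.05
tilt fix deg (tool) [-0.   -2.65  0.28]
[0, -0.2, 0, 0, 0.0096, -0.0126, 1, 0, -0.2, 0, 0, 0.0059, -0.0147, 1, 0, -0.2, 0, 0, 0.0019, -0.0157, 1, 0, -0.2, 0, 0, -0.0023, -0.0157, 1, 0, -0.2, 0, 0, -0.0063, -0.0145, 1, 0, -0.2, 0, 0, -0.0099, -0.0124, 1, 0, -0.2, 0, 0, -0.0128, -0.0093, 1, 0, -0.2, 0, 0, -0.0148, -0.0057, 1, 0, -0.2, 0, 0, -0.0158, -0.0016, 1, 0, -0.2, 0, 0, -0.0156, 0.0026, 1]
[1.36871355 1.00006132 0.97766968] [-6.05782296e-01  2.50649988e-02 -3.42345847e-01  8.21287858e-01
 -4.07587505e-01  3.06585321e-04 -1.11651608e-01]
5.05 1.24; 5.3 1.38; 5.55 1.56; 5.8 1.7; 6.05 1.81; 6.3 1.81; 6.55 1.89; 6.8 1.96; 7.05 2.01; 7.3 1.96; 7.55 2.01; 7.8 2.05; 8.05 2.07; 8.3 2.1; 8.55 2.11; 8.8 2.13; 9.05 2.14; 9.3 2.05; 9.55 2.07; 9.8 2.09; 10.05 2.1; 10.3 2.11; 10.55 2.12; 10.8 2.12; 11.05 2.13; 11.3 2.13; 11.55 2.05; 11.8 2.07; 12.05 2.09; 12.3 2.1; 12.55 2.11; 12.8 2.11; 13.05 2.12; 13.3 2.12; [  13.455      1083.38009755    2.11467651]
```

The model fits within 1° (inertia 1.37x nominal, friction nominal), with the speed in the window since about 6.1 s. I'll give it one more second at speed plus a margin, then plan the stop.

carry_out(
  motion=[0,-0.2,0,0,0.0096,-0.0126,1,0,-0.2,0,0,0.0059,-0.0147,1,0,-0.2,0,0,0.0019,-0.0157,1,0,-0.2,0,0,-0.0023,-0.0157,1,0,-0.2,0,0,-0.0063,-0.0145,1,0,-0.2,0,0,-0.0099,-0.0124,1,0,-0.2,0,0,-0.0128,-0.0093,1,0,-0.2,0,0,-0.0148,-0.0057,1,0,-0.2,0,0,-0.0158,-0.0016,1,0,-0.2,0,0,-0.0156,0.0026,1],
)

```text
time_s: 14.35
eef_pos: [0.4582, 0.089, 0.193]
eef_rot: [0.69, 0.122, 0.702, -0.124]
wrist_force: [-3.6, -0.1, 5.8]
opening: 0.357
```

```bash
python3 gen.py 2.65,2.65,2.65,2.65,2.65,2.65,2.65,2.65,2.65,2.65 r7
```

```text
t 14.35 rotor (np.float64(149.8), np.float32(333.0))
t 14.4 pos [0.4581 0.087  0.193 ] r 0.0589 knob deg 174.1 F [-8.4 -0.8  9. ] dq 0.06
tilt fix deg (tool) [-0.   -0.88  0.42]
[0, -0.1, 0, 0.0001, -0.0147, 0.0059, 1, 0, -0.1, 0, 0.0001, -0.0127, 0.0095, 1, 0, -0.1, 0, 0.0001, -0.0097, 0.0125, 1, 0, -0.1, 0, 0.0001, -0.0061, 0.0146, 1, 0, -0.1, 0, 0.0001, -0.0021, 0.0157, 1, 0, -0.1, 0, 0.0001, 0.0021, 0.0157, 1, 0, -0.1, 0, 0.0001, 0.0062, 0.0146, 1, 0, -0.1, 0, 0.0001, 0.0098, 0.0125, 1, 0, -0.1, 0, 0.0001, 0.0127, 0.0095, 1, 0, -0.1, 0, 0.0001, 0.0147, 0.0058, 1]
```

carry_out(
  motion=[0,-0.1,0,0.0001,-0.0147,0.0059,1,0,-0.1,0,0.0001,-0.0127,0.0095,1,0,-0.1,0,0.0001,-0.0097,0.0125,1,0,-0.1,0,0.0001,-0.0061,0.0146,1,0,-0.1,0,0.0001,-0.0021,0.0157,1,0,-0.1,0,0.0001,0.0021,0.0157,1,0,-0.1,0,0.0001,0.0062,0.0146,1,0,-0.1,0,0.0001,0.0098,0.0125,1,0,-0.1,0,0.0001,0.0127,0.0095,1,0,-0.1,0,0.0001,0.0147,0.0058,1],
)

```text
time_s: 15.4
eef_pos: [0.5729, 0.0551, 0.1922]
eef_rot: [0.69, 0.131, 0.702, -0.117]
wrist_force: [-19.7, 8.5, 17.2]
opening: 0.352
```

```bash
python3 - <<'E'
from sim import *
for d in ([1.9,1,.3],[2.65,1.6,.6],[2.65,2.2,1.3,.4]):
    h=sim([(.6,.05)]+[(2.7,.1)]*10+[(v,.1) for v in d]+[(0,.1)]*28,I=.0219,w=2.1,th=np.radians(1184.8)); print(d,h[209],h[209+len(d)*20],h[-1],h[np.argmax(h[:,2]==0),0])
E
python3 gen.py 1.9,1,.3,0,0,0,0,0,0,0;python3 gen.py 2.65,1.6,.6,0,0,0,0,0,0,0
```

```text
[1.9, 1, 0.3] [1.05000000e+00 1.30840513e+03 2.08768523e+00] [   1.35       1341.57597801    1.70138118] [   4.15       1408.14845382    0.        ] 3.4199999999999493
[2.65, 1.6, 0.6] [1.05000000e+00 1.30840513e+03 2.08768523e+00] [   1.35       1342.96909658    1.82719097] [   4.15       1415.61793179    0.        ] 3.479999999999948
[2.65, 2.2, 1.3, 0.4] [1.05000000e+00 1.30840513e+03 2.08768523e+00] [   1.45       1354.13240188    1.75460718] [   4.25       1423.26973253    0.        ] 3.5449999999999466
t 15.4 pos [0.5729 0.0551 0.1922] r 0.0619 knob deg -24.7 F [-19.7   8.5  17.2] dq 0.29
tilt fix deg (tool) [-0.   -1.11 -0.91]
[0, -0.1, -0.1, 0, 0.0114, -0.0002, 1, 0, -0.1, -0.1, 0, 0.0059, -0.001, 1, 0, -0.1, -0.1, 0, 0.0018, -0.0004, 1, 0, -0.1, -0.1, 0, 0, 0, 1, 0, -0.1, -0.1, 0, 0, 0, 1, 0, -0.1, -0.1, 0, 0, 0, 1, 0, -0.1, -0.1, 0, 0, 0, 1, 0, -0.1, -0.1, 0, 0, 0, 1, 0, -0.1, -0.1, 0, 0, 0, 1, 0, -0.1, -0.1, 0, 0, 0, 1]
t 15.4 pos [0.5729 0.0551 0.1922] r 0.0619 knob deg -24.7 F [-19.7   8.5  17.2] dq 0.29
tilt fix deg (tool) [-0.   -1.11 -0.91]
[0, -0.1, -0.1, 0, 0.0158, -0.0008, 1, 0, -0.1, -0.1, 0, 0.0093, -0.0025, 1, 0, -0.1, -0.1, 0, 0.0033, -0.0013, 1, 0, -0.1, -0.1, 0, 0, 0, 1, 0, -0.1, -0.1, 0, 0, 0, 1, 0, -0.1, -0.1, 0, 0, 0, 1, 0, -0.1, -0.1, 0, 0, 0, 1, 0, -0.1, -0.1, 0, 0, 0, 1, 0, -0.1, -0.1, 0, 0, 0, 1, 0, -0.1, -0.1, 0, 0, 0, 1]
```

carry_out(
  motion=[0,-0.1,-0.1,0,0.0158,-0.0008,1,0,-0.1,-0.1,0,0.0093,-0.0025,1,0,-0.1,-0.1,0,0.0033,-0.0013,1,0,-0.1,-0.1,0,0,0,1,0,-0.1,-0.1,0,0,0,1,0,-0.1,-0.1,0,0,0,1,0,-0.1,-0.1,0,0,0,1,0,-0.1,-0.1,0,0,0,1,0,-0.1,-0.1,0,0,0,1,0,-0.1,-0.1,0,0,0,1],
)

```text
time_s: 16.4
eef_pos: [0.578, 0.0853, 0.1925]
eef_rot: [0.686, 0.118, 0.707, -0.124]
wrist_force: [-7.1, -0.9, 7.3]
opening: 0.35
```

carry_out(
  motion=[0,0,0,0,0,0,1,0,0,0,0,0,0,1,0,0,0,0,0,0,1,0,0,0,0,0,0,1,0,0,0,0,0,0,1,0,0,0,0,0,0,1,0,0,0,0,0,0,1,0,0,0,0,0,0,1,0,0,0,0,0,0,1,0,0,0,0,0,0,1],
)

```text
time_s: 17.4
eef_pos: [0.5785, 0.0835, 0.1924]
eef_rot: [0.678, 0.117, 0.715, -0.125]
wrist_force: [-7.8, -0.0, 7.6]
opening: 0.353
```

carry_out(
  motion=[0,0,0,0,0,0,1,0,0,0,0,0,0,1,0,0,0,0,0,0,1,0,0,0,0,0,0,1,0,0,0,0,0,0,1,0,0,0,0,0,0,1],
)

```text
time_s: 18.0
eef_pos: [0.5786, 0.0824, 0.1923]
eef_rot: [0.673, 0.116, 0.72, -0.125]
wrist_force: [-7.8, 0.5, 7.5]
opening: 0.352
```

```bash
python3 gen.py 1,1,1,.5,0,0,0,0,0,0 e1; python3 - <<'E'
from h import *
a=cv2.imread("pics/e1.png")
for rt in (.08,.082,.084): print([tabang("side",a,rt,c) for c in (C,C-[.001,.002])])
print("tab",lm("side","tab"),"pointer",lm("side","pointer"))
a=ctrl.camera("side");print(tabang("side",a,.082))
cv2.imwrite("pics/e1c.png",cv2.resize(a[140:260,220:380],None,fx=5,fy=5))
E
```

```text
t 18.0 rotor (np.float64(66.8), np.float32(402.0))
t 18.05 pos [0.5786 0.0824 0.1923] r 0.0619 knob deg 1.3 F [-7.5 -0.2  8.2] dq 0.0
tilt fix deg (tool) [ 0.   -3.58  1.37]
[0, -0.3, 0.1, 0, 0.0055, -0.0024, 1, 0, -0.3, 0.1, 0, 0.0052, -0.003, 1, 0, -0.3, 0.1, 0, 0.0049, -0.0035, 1, 0, -0.3, 0.1, 0, 0.0023, -0.0019, 1, 0, -0.3, 0.1, 0, 0, 0, 1, 0, -0.3, 0.1, 0, 0, 0, 1, 0, -0.3, 0.1, 0, 0, 0, 1, 0, -0.3, 0.1, 0, 0, 0, 1, 0, -0.3, 0.1, 0, 0, 0, 1, 0, -0.3, 0.1, 0, 0, 0, 1]
[(np.float64(66.4), np.float32(407.0)), (np.float64(65.8), np.float32(413.0))]
[(np.float64(66.8), np.float32(402.0)), (np.float64(65.4), np.float32(423.0))]
[(np.float64(65.8), np.float32(382.0)), (np.float64(65.4), np.float32(415.0))]
tab [(0.84, array([0.5946, 0.0046, 0.0948]))] pointer [(0.64, array([0.6219, 0.0407, 0.0917])), (0.58, array([ 0.5553,  0.2779, -0.0037]))]
(np.float64(66.8), np.float32(402.0))
```

View pics/e1c.png

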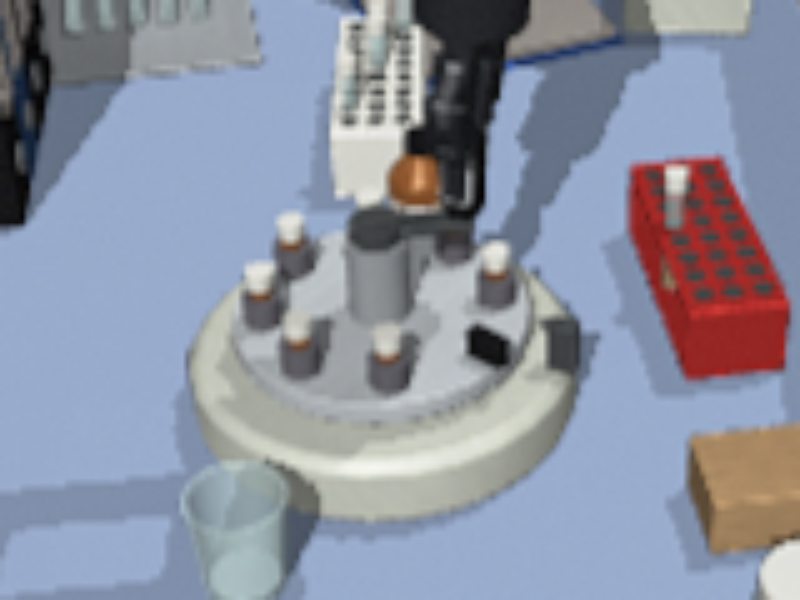

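The tab stopped at crop (488,345), 23.5° short of the pointer by both the cap fit and the landmarks. The model had predicted 24°. I'll creep up to it.

```bash
python3 - <<'E'
from sim import *
for v in (1,1.2,1.4,1.6):
  for n in (3,4,5,6):
    h=sim([(v/2,.1)]+[(v,.1)]*n+[(v/2,.1)]+[(0,.1)]*25,I=.0219); print(v,n,h[-1,1].round(1),h[np.argmax(h[:,2]),2].round(2),h[np.nonzero(h[:,2])[0][-1],0].round(2))
E
python3 gen.py .6,1.2,1.2,1.2,1.2,.6,0,0,0,0
```

```text
1 3 6.1 0.19 1.1
1 4 8.7 0.24 1.29
1 5 11.5 0.28 1.47
1 6 14.5 0.32 1.63
1.2 3 8.6 0.25 1.23
1.2 4 12.1 0.3 1.43
1.2 5 15.8 0.36 1.61
1.2 6 19.7 0.4 1.78
1.4 3 11.2 0.31 1.33
1.4 4 15.6 0.37 1.54
1.4 5 20.3 0.43 1.73
1.4 6 25.1 0.49 1.9
1.6 3 14.0 0.37 1.43
1.6 4 19.3 0.44 1.64
1.6 5 24.9 0.51 1.84
1.6 6 30.7 0.58 2.01
t 18.2 pos [0.5786 0.0824 0.1923] r 0.0619 knob deg 1.3 F [-7.9  0.2  8.6] dq 0.0
tilt fix deg (tool) [ 0.   -3.57  1.37]
[0, -0.3, 0.1, 0, 0.0033, -0.0014, 1, 0, -0.3, 0.1, 0, 0.0064, -0.0034, 1, 0, -0.3, 0.1, 0, 0.0059, -0.0041, 1, 0, -0.3, 0.1, 0, 0.0054, -0.0048, 1, 0, -0.3, 0.1, 0, 0.0048, -0.0054, 1, 0, -0.3, 0.1, 0, 0.0021, -0.0029, 1, 0, -0.3, 0.1, 0, 0, 0, 1, 0, -0.3, 0.1, 0, 0, 0, 1, 0, -0.3, 0.1, 0, 0, 0, 1, 0, -0.3, 0.1, 0, 0, 0, 1]
```

Next is 1.4 rad/s for 5 rows, predicted to give 20°.

```bash
python3 gen.py .7,1.4,1.4,1.4,1.4,1.4,.7,0,0,0
```

```text
t 18.2 pos [0.5786 0.0824 0.1923] r 0.0619 knob deg 1.3 F [-7.9  0.2  8.6] dq 0.0
tilt fix deg (tool) [ 0.   -3.57  1.37]
[0, -0.3, 0.1, 0, 0.0039, -0.0016, 1, 0, -0.3, 0.1, 0, 0.0073, -0.0041, 1, 0, -0.3, 0.1, 0, 0.0067, -0.0051, 1, 0, -0.3, 0.1, 0, 0.0059, -0.0059, 1, 0, -0.3, 0.1, 0, 0.005, -0.0067, 1, 0, -0.3, 0.1, 0, 0.0041, -0.0074, 1, 0, -0.3, 0.1, 0, 0.0016, -0.0039, 1, 0, -0.3, 0.1, 0, 0, 0, 1, 0, -0.3, 0.1, 0, 0, 0, 1, 0, -0.3, 0.1, 0, 0, 0, 1]
```

carry_out(
  motion=[0,-0.3,0.1,0,0.0039,-0.0016,1,0,-0.3,0.1,0,0.0073,-0.0041,1,0,-0.3,0.1,0,0.0067,-0.0051,1,0,-0.3,0.1,0,0.0059,-0.0059,1,0,-0.3,0.1,0,0.005,-0.0067,1,0,-0.3,0.1,0,0.0041,-0.0074,1,0,-0.3,0.1,0,0.0016,-0.0039,1,0,-0.3,0.1,0,0,0,1,0,-0.3,0.1,0,0,0,1,0,-0.3,0.1,0,0,0,1],
)

```text
time_s: 19.2
eef_pos: [0.5604, 0.1231, 0.1928]
eef_rot: [0.691, 0.118, 0.702, -0.125]
wrist_force: [-2.7, -2.7, 4.6]
opening: 0.353
```

carry_out(
  motion=[0,0,0,0,0,0,1,0,0,0,0,0,0,1,0,0,0,0,0,0,1,0,0,0,0,0,0,1,0,0,0,0,0,0,1,0,0,0,0,0,0,1,0,0,0,0,0,0,1,0,0,0,0,0,0,1,0,0,0,0,0,0,1,0,0,0,0,0,0,1],
)

```text
time_s: 20.2
eef_pos: [0.5608, 0.1226, 0.1928]
eef_rot: [0.691, 0.118, 0.702, -0.126]
wrist_force: [-2.1, -1.7, 4.4]
opening: 0.35
```

```bash
python3 gen.py .5,1,.5,0,0,0,0,0,0,0 e2; python3 - <<'E'
from h import *
a=cv2.imread("pics/e2.png")
for rt in (.08,.082,.084): print([tabang("side",a,rt,c) for c in (C,C-[.001,.002])])
print("tab",lm("side","tab"),"pointer",lm("side","pointer"))
a=ctrl.camera("side");print(tabang("side",a,.082))
print("tab",lm("side","tab"),"pointer",lm("side","pointer"))
cv2.imwrite("pics/e2c.png",cv2.resize(a[175:235,260:340],None,fx=10,fy=10,interpolation=cv2.INTER_CUBIC))
E
```

```text
t 20.2 rotor (np.float64(82.8), np.float32(276.0))
t 20.25 pos [0.5608 0.1226 0.1927] r 0.0606 knob deg 43.3 F [-1.4 -1.8  3.2] dq 0.0
tilt fix deg (tool) [ 0.   -0.74  0.76]
[0, -0.1, 0.1, 0.0001, 0.0013, -0.0027, 1, 0, -0.1, 0.1, 0.0001, 0.0022, -0.0056, 1, 0, -0.1, 0.1, 0.0001, 0.0009, -0.0029, 1, 0, -0.1, 0.1, 0.0001, 0, 0, 1, 0, -0.1, 0.1, 0.0001, 0, 0, 1, 0, -0.1, 0.1, 0.0001, 0, 0, 1, 0, -0.1, 0.1, 0.0001, 0, 0, 1, 0, -0.1, 0.1, 0.0001, 0, 0, 1, 0, -0.1, 0.1, 0.0001, 0, 0, 1, 0, -0.1, 0.1, 0.0001, 0, 0, 1]
[(np.float64(82.8), np.float32(272.0)), (np.float64(81.8), np.float32(298.0))]
[(np.float64(82.8), np.float32(276.0)), (np.float64(81.8), np.float32(300.0))]
[(np.float64(81.8), np.float32(272.0)), (np.float64(81.4), np.float32(292.0))]
tab [(0.9, array([0.615 , 0.0308, 0.0929])), (0.72, array([0.561 , 0.2778, 0.0007]))] pointer [(0.97, array([0.6232, 0.0446, 0.0929]))]
(np.float64(82.8), np.float32(276.0))
tab [(0.79, array([0.6163, 0.0287, 0.0943]))] pointer [(0.91, array([0.6226, 0.043 , 0.0956]))]
```

View pics/e2c.png

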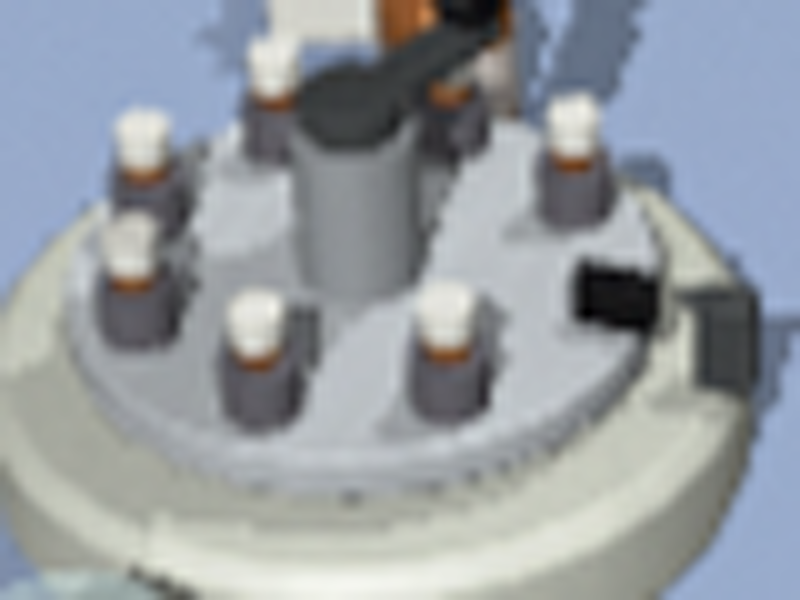

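```bash
python3 gen.py .6,1.2,1.2,1.2,.6,0,0,0,0,0
```

```text
t 20.5 pos [0.5608 0.1226 0.1927] r 0.0606 knob deg 43.3 F [-2.  -2.6  4.7] dq 0.0
tilt fix deg (tool) [-0.   -0.74  0.76]
[0, -0.1, 0.1, 0.0001, 0.0015, -0.0033, 1, 0, -0.1, 0.1, 0.0001, 0.0025, -0.0068, 1, 0, -0.1, 0.1, 0.0001, 0.0016, -0.007, 1, 0, -0.1, 0.1, 0.0001, 0.0008, -0.0072, 1, 0, -0.1, 0.1, 0.0001, 0.0001, -0.0036, 1, 0, -0.1, 0.1, 0.0001, 0, 0, 1, 0, -0.1, 0.1, 0.0001, 0, 0, 1, 0, -0.1, 0.1, 0.0001, 0, 0, 1, 0, -0.1, 0.1, 0.0001, 0, 0, 1, 0, -0.1, 0.1, 0.0001, 0, 0, 1]
```

carry_out(
  motion=[0,-0.1,0.1,0.0001,0.0015,-0.0033,1,0,-0.1,0.1,0.0001,0.0025,-0.0068,1,0,-0.1,0.1,0.0001,0.0016,-0.007,1,0,-0.1,0.1,0.0001,0.0008,-0.0072,1,0,-0.1,0.1,0.0001,0.0001,-0.0036,1,0,-0.1,0.1,0.0001,0,0,1,0,-0.1,0.1,0.0001,0,0,1,0,-0.1,0.1,0.0001,0,0,1,0,-0.1,0.1,0.0001,0,0,1,0,-0.1,0.1,0.0001,0,0,1],
)

```text
time_s: 21.5
eef_pos: [0.5346, 0.1382, 0.1929]
eef_rot: [0.7, 0.121, 0.693, -0.121]
wrist_force: [-0.7, -1.8, 5.6]
opening: 0.348
```

carry_out(
  motion=[0,0,0,0,0,0,1,0,0,0,0,0,0,1,0,0,0,0,0,0,1,0,0,0,0,0,0,1,0,0,0,0,0,0,1],
)

```text
time_s: 22.0
eef_pos: [0.5343, 0.1383, 0.1929]
eef_rot: [0.7, 0.121, 0.693, -0.121]
wrist_force: [-0.3, -1.8, 4.8]
opening: 0.346
```

```bash
python3 gen.py .4,.8,.4,0,0,0 e3; python3 - <<'E'
from h import *
a=cv2.imread("pics/e3.png")
for rt in (.08,.082,.084): print([tabang("side",a,rt,c) for c in (C,C-[.001,.002])])
print("tab",lm("side","tab"),"pointer",lm("side","pointer"))
a=ctrl.camera("top")
print("tab",lm("top","tab"),"pointer",lm("top","pointer"))
E
```

```text
t 22.0 rotor (np.float64(95.4), np.float32(155.0))
t 22.05 pos [0.5343 0.1384 0.1929] r 0.06 knob deg 72.9 F [-1.  -2.3  4.9] dq 0.0
tilt fix deg (tool) [ 0.    0.52 -0.07]
[0, 0.1, 0, 0.0001, -0.0002, -0.0024, 1, 0, 0.1, 0, 0.0001, -0.0006, -0.0048, 1, 0, 0.1, 0, 0.0001, -0.0004, -0.0024, 1, 0, 0.1, 0, 0.0001, 0, 0, 1, 0, 0.1, 0, 0.0001, 0, 0, 1, 0, 0.1, 0, 0.0001, 0, 0, 1]
[(np.float64(95.4), np.float32(143.0)), (np.float64(93.8), np.float32(179.0))]
[(np.float64(95.4), np.float32(155.0)), (np.float64(94.4), np.float32(190.0))]
[(np.float64(95.4), np.float32(158.0)), (np.float64(94.8), np.float32(196.0))]
tab [(0.81, array([0.6238, 0.048 , 0.0959]))] pointer [(0.92, array([0.6239, 0.0401, 0.0922])), (0.61, array([ 7.709e-01, -7.320e-02,  6.000e-04]))]
tab [(0.88, array([0.6198, 0.0531, 0.0938]))] pointer [(0.63, array([0.6212, 0.0438, 0.0943]))]
```

```bash
python3 - <<'E'
from h import *
a=cv2.imread("pics/e3.png")
for s in (0,4,8):
    for c in (C,):
        ang=PA+np.radians(s); X=np.array([[c[0]+.11*np.cos(ang),c[1]+.11*np.sin(ang),.092]]); print(s,proj("side",X).round(1))
cv2.imwrite("pics/e3c.png",cv2.resize(a[175:235,260:340],None,fx=10,fy=10,interpolation=cv2.INTER_CUBIC))
E
```

```text
0 [[326.3 202.4]]
4 [[326.8 201.1]]
8 [[327.1 199.7]]
```

View pics/e3c.png

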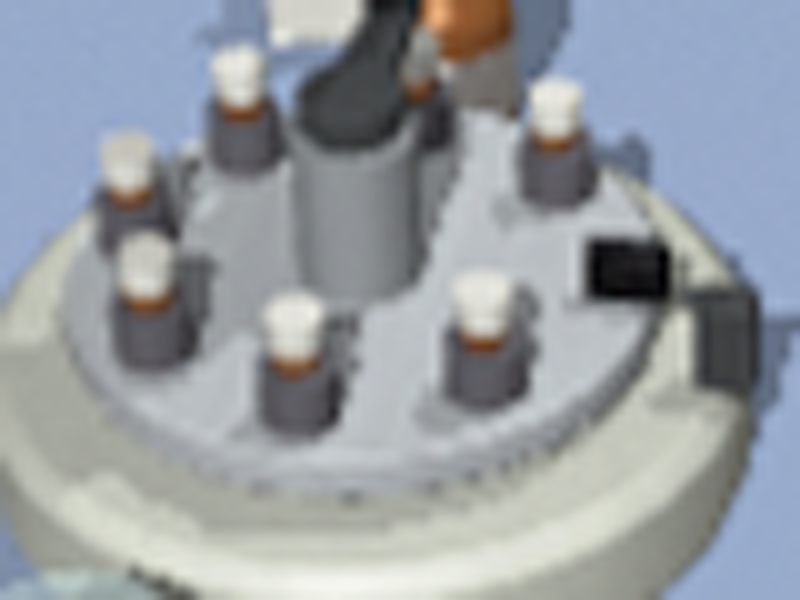

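```bash
cat > caps.py <<'E'
from h import *
from scipy.optimize import least_squares
T=P("side");Ki=np.linalg.inv(np.array(ctrl.camera_params("side")["mtx"]))
def unp(uv,z):
    d=T[:3,:3]@(Ki@np.array([uv[0],uv[1],1.])); return (T[:3,3]+d*(z-T[2,3])/d[2])[:2]
def blobs(n,z=.113):
    a=cv2.imread(f"pics/{n}.png") ; m=(a.min(2)>185).astype(np.uint8); m[:,:262]=0;m[:,335:]=0;m[:140]=0;m[235:]=0
    k,l,s,c=cv2.connectedComponentsWithStats(m,connectivity=4); g=a.min(2).astype(float); r=[]
    for i in range(1,k):
        if 6<=s[i,4]<=60:
            ys,xs=np.nonzero(l==i); wt=g[ys,xs]-170; r.append(unp((np.average(xs,weights=wt),np.average(ys,weights=wt)),z))
    r=np.array(r); q=np.hypot(*(r-C).T); return r[(q>.07)&(q<.095)]
if __name__=="__main__":
    import sys
    N=sys.argv[1:]; B=[blobs(n) for n in N]; g0=[0]*len(N)
    def f(x):
        o=[]
        for b,t in zip(B,x[3:]):
            d=b-x[:2]; a=np.arctan2(d[:,1],d[:,0]); e=(a-t+np.pi/8)%(np.pi/4)-np.pi/8
            o+=list(e*x[2])+list(np.hypot(*d.T)-x[2])
        return np.array(o)
    best=None
    for z in [0]:
        x0=[*C,.082]
        for b in B:
            d=b-C;a=np.arctan2(d[:,1],d[:,0]); x0.append(np.angle(np.mean(np.exp(8j*a)))/8)
        s=least_squares(f,x0,loss="soft_l1",f_scale=.002)
    print("C",s.x[:2].round(4),"r",s.x[2].round(4),"rms mm",(1e3*np.sqrt(np.mean(f(s.x)**2))).round(2))
    p=np.array([.62266,.04186])-s.x[:2]; pa=np.degrees(np.arctan2(p[1],p[0])); print("pointer ang",pa.round(2),"r",np.hypot(*p).round(4))
    for n,b,t in zip(N,B,s.x[3:]): print(n,len(b),"rotor mod45",((np.degrees(t)-pa+22.5)%45-22.5).round(2))
E
python3 caps.py s0 s2 e1 e2 e3; python3 -c "
from h import *
b=ctrl.camera('side');cv2.imwrite('pics/e4.png',b);print(ctrl.get_obs()['time_s'])
for _ in range(2): print(lm('side','tab'),lm('side','pointer'),lm('side','rotor_centre'))
"; python3 caps.py s0 e1 e2 e4
```

```text
C [0.516  0.0856] r 0.083 rms mm 2.18
pointer ang -22.31 r 0.1153
s0 6 rotor mod45 -0.88
s2 5 rotor mod45 -0.28
e1 4 rotor mod45 -21.54
e2 5 rotor mod45 -4.37
e3 5 rotor mod45 6.48
22.35
[(0.66, array([0.5208, 0.0783, 0.0767])), (0.61, array([0.625 , 0.0465, 0.0921]))] [(0.9, array([0.6221, 0.0436, 0.0926]))] [(0.97, array([0.5193, 0.0818, 0.0767]))]
[(0.66, array([0.5208, 0.0783, 0.0767])), (0.61, array([0.625 , 0.0465, 0.0921]))] [(0.9, array([0.6221, 0.0436, 0.0926]))] [(0.97, array([0.5193, 0.0818, 0.0767]))]
C [0.5161 0.0857] r 0.0829 rms mm 2.31
pointer ang -22.37 r 0.1152
s0 6 rotor mod45 -0.84
e1 4 rotor mod45 -21.48
e2 5 rotor mod45 -4.31
e4 5 rotor mod45 6.57
```

All measures put the tab about 3.5° past the pointer: 2.8° and 4.3° from the landmarks, and about 4° from the caps. The rotor may not go backwards, so I'll take it one more turn and approach in smaller pulses. There's plenty of time for that.

```bash
python3 - <<'E'
from sim import *
up=[.6,1.2,1.8]
for n in (15,16,17,18,19):
    seq=up+[2.4]*n+[1.6,.8]
    h=sim([(v*1.02,.1) for v in seq]+[(0,.1)]*30,I=.0219); print(n,len(seq),h[-1,1].round(1),h[:,2].max().round(2),h[np.nonzero(h[:,2])[0][-1],0].round(2), h[199])
E
python3 gen.py .6,1.2,1.8,2.4,2.4,2.4,2.4,2.4,2.4,2.4
```

```text
15 20 164.6 1.57 3.92 [ 1.         30.90293756  1.11135028]
16 21 175.3 1.6 4.03 [ 1.         30.90293756  1.11135028]
17 22 186.1 1.63 4.15 [ 1.         30.90293756  1.11135028]
18 23 196.9 1.66 4.26 [ 1.         30.90293756  1.11135028]
19 24 207.7 1.69 4.37 [ 1.         30.90293756  1.11135028]
t 22.65 pos [0.5343 0.1383 0.1929] r 0.06 knob deg 72.9 F [-1.4 -2.2  4.7] dq 0.0
tilt fix deg (tool) [ 0.    0.52 -0.07]
[0, 0, 0, 0.0001, -0.0003, -0.0036, 1, 0, 0, 0, 0.0001, -0.0012, -0.0071, 1, 0, 0, 0, 0.0001, -0.0034, -0.0102, 1, 0, 0, 0, 0.0001, -0.0072, -0.0124, 1, 0, 0, 0, 0.0001, -0.01, -0.0103, 1, 0, 0, 0, 0.0001, -0.0121, -0.0077, 1, 0, 0, 0, 0.0001, -0.0136, -0.0046, 1, 0, 0, 0, 0.0001, -0.0143, -0.0012, 1, 0, 0, 0, 0.0001, -0.0142, 0.0022, 1, 0, 0, 0, 0.0001, -0.0133, 0.0055, 1]
```

carry_out(
  motion=[0,0,0,0.0001,-0.0003,-0.0036,1,0,0,0,0.0001,-0.0012,-0.0071,1,0,0,0,0.0001,-0.0034,-0.0102,1,0,0,0,0.0001,-0.0072,-0.0124,1,0,0,0,0.0001,-0.01,-0.0103,1,0,0,0,0.0001,-0.0121,-0.0077,1,0,0,0,0.0001,-0.0136,-0.0046,1,0,0,0,0.0001,-0.0143,-0.0012,1,0,0,0,0.0001,-0.0142,0.0022,1,0,0,0,0.0001,-0.0133,0.0055,1],
)

```text
time_s: 23.65
eef_pos: [0.4572, 0.0709, 0.1927]
eef_rot: [0.705, 0.122, 0.689, -0.118]
wrist_force: [6.9, 1.0, -0.5]
opening: 0.352
```

```bash
python3 gen.py 2.4,2.4,2.4,2.4,2.4,2.4,2.4,2.4,2.4,2.4
```

```text
t 23.65 pos [0.4572 0.0709 0.1927] r 0.0603 knob deg -170.4 F [ 6.9  1.  -0.5] dq 0.34
tilt fix deg (tool) [ 0.    1.22 -0.53]
[0, 0.1, 0, 0.0001, -0.0116, 0.0085, 1, 0, 0.1, 0, 0.0001, -0.0093, 0.011, 1, 0, 0.1, 0, 0.0001, -0.0064, 0.0129, 1, 0, 0.1, 0, 0.0001, -0.0031, 0.014, 1, 0, 0.1, 0, 0.0001, 0.0003, 0.0144, 1, 0, 0.1, 0, 0.0001, 0.0037, 0.0139, 1, 0, 0.1, 0, 0.0001, 0.0069, 0.0126, 1, 0, 0.1, 0, 0.0001, 0.0097, 0.0106, 1, 0, 0.1, 0, 0.0001, 0.0119, 0.008, 1, 0, 0.1, 0, 0.0001, 0.0135, 0.0049, 1]
```

carry_out(
  motion=[0,0.1,0,0.0001,-0.0116,0.0085,1,0,0.1,0,0.0001,-0.0093,0.011,1,0,0.1,0,0.0001,-0.0064,0.0129,1,0,0.1,0,0.0001,-0.0031,0.014,1,0,0.1,0,0.0001,0.0003,0.0144,1,0,0.1,0,0.0001,0.0037,0.0139,1,0,0.1,0,0.0001,0.0069,0.0126,1,0,0.1,0,0.0001,0.0097,0.0106,1,0,0.1,0,0.0001,0.0119,0.008,1,0,0.1,0,0.0001,0.0135,0.0049,1],
)

```text
time_s: 24.65
eef_pos: [0.5701, 0.0508, 0.1924]
eef_rot: [0.693, 0.129, 0.7, -0.113]
wrist_force: [-8.8, 5.1, 11.6]
opening: 0.345
```

```bash
python3 gen.py 2.4,2.4,2.4,2.4,2.4,2.4,2.4,2.4,2.4,2.4 f1
```

```text
t 24.65 rotor (np.float64(68.8), np.float32(407.0))
t 24.7 pos [0.5708 0.0525 0.1925] r 0.0612 knob deg -27.8 F [-7.5  5.  11. ] dq 0.04
tilt fix deg (tool) [ 0.   -0.83 -1.27]
[0, -0.1, -0.1, 0.0001, 0.0144, 0.0003, 1, 0, -0.1, -0.1, 0.0001, 0.014, -0.0031, 1, 0, -0.1, -0.1, 0.0001, 0.0129, -0.0063, 1, 0, -0.1, -0.1, 0.0001, 0.011, -0.0092, 1, 0, -0.1, -0.1, 0.0001, 0.0085, -0.0116, 1, 0, -0.1, -0.1, 0.0001, 0.0055, -0.0133, 1, 0, -0.1, -0.1, 0.0001, 0.0022, -0.0142, 1, 0, -0.1, -0.1, 0.0001, -0.0012, -0.0143, 1, 0, -0.1, -0.1, 0.0001, -0.0046, -0.0136, 1, 0, -0.1, -0.1, 0.0001, -0.0077, -0.0121, 1]
```

carry_out(
  motion=[0,-0.1,-0.1,0.0001,0.0144,0.0003,1,0,-0.1,-0.1,0.0001,0.014,-0.0031,1,0,-0.1,-0.1,0.0001,0.0129,-0.0063,1,0,-0.1,-0.1,0.0001,0.011,-0.0092,1,0,-0.1,-0.1,0.0001,0.0085,-0.0116,1,0,-0.1,-0.1,0.0001,0.0055,-0.0133,1,0,-0.1,-0.1,0.0001,0.0022,-0.0142,1,0,-0.1,-0.1,0.0001,-0.0012,-0.0143,1,0,-0.1,-0.1,0.0001,-0.0046,-0.0136,1,0,-0.1,-0.1,0.0001,-0.0077,-0.0121,1],
)

```text
time_s: 25.7
eef_pos: [0.4982, 0.1381, 0.1928]
eef_rot: [0.695, 0.118, 0.699, -0.121]
wrist_force: [1.2, -3.2, 3.4]
opening: 0.351
```

```bash
python3 - <<'E'
from sim import *
h=sim([(v*1.02,.1) for v in [.6,1.2,1.8]+[2.4]*17]+[(.6,.05)]+[(2.45,.1)]*10,I=.0219)
print(h[399],h[-1])
w=h[-1,2]
for d in ([2.4]*4+[1.6,.8],[2.4]*5+[1.6,.8],[2.4]*6+[1.6,.8]):
    g=sim([(.6,.05)]+[(v*1.02,.1) for v in d]+[(0,.1)]*30,I=.0219,w=w); print(d,g[-1,1],g[np.nonzero(g[:,2])[0][-1],0])
E
python3 gen.py 2.4,2.4,2.4,2.4,2.4,2.4,1.6,.8,0,0 f2
```

```text
[  2.         112.14617445   1.6322075 ] [  3.05       213.99348543   1.79130178]
[2.4, 2.4, 2.4, 2.4, 1.6, 0.8] 126.46721427320641 2.6649999999999654
[2.4, 2.4, 2.4, 2.4, 2.4, 1.6, 0.8] 137.35054899420652 2.769999999999963
[2.4, 2.4, 2.4, 2.4, 2.4, 2.4, 1.6, 0.8] 148.24097228980142 2.874999999999961
t 25.7 rotor (np.float64(122.8), np.float32(293.0))
t 25.75 pos [0.4964 0.1374 0.1926] r 0.06 knob deg 109.8 F [ 0.   0.6 10.4] dq 0.05
tilt fix deg (tool) [ 0.   -0.28  0.42]
[0, 0, 0, 0.0001, -0.0103, -0.01, 1, 0, 0, 0, 0.0001, -0.0124, -0.0072, 1, 0, 0, 0, 0.0001, -0.0138, -0.0041, 1, 0, 0, 0, 0.0001, -0.0143, -0.0007, 1, 0, 0, 0, 0.0001, -0.0141, 0.0028, 1, 0, 0, 0, 0.0001, -0.013, 0.006, 1, 0, 0, 0, 0.0001, -0.0077, 0.0057, 1, 0, 0, 0, 0.0001, -0.0035, 0.0033, 1, 0, 0, 0, 0.0001, 0, 0, 1, 0, 0, 0, 0.0001, 0, 0, 1]
```

```bash
python3 gen.py 2.4,2.4,2.4,2.4,2.4,1.6,.8,0,0,0
```

```text
t 25.75 pos [0.4964 0.1374 0.1926] r 0.06 knob deg 109.8 F [ 0.   0.6 10.4] dq 0.05
tilt fix deg (tool) [ 0.   -0.28  0.42]
[0, 0, 0, 0.0001, -0.0103, -0.01, 1, 0, 0, 0, 0.0001, -0.0124, -0.0072, 1, 0, 0, 0, 0.0001, -0.0138, -0.0041, 1, 0, 0, 0, 0.0001, -0.0143, -0.0007, 1, 0, 0, 0, 0.0001, -0.0141, 0.0028, 1, 0, 0, 0, 0.0001, -0.0089, 0.0037, 1, 0, 0, 0, 0.0001, -0.0042, 0.0024, 1, 0, 0, 0, 0.0001, 0, 0, 1, 0, 0, 0, 0.0001, 0, 0, 1, 0, 0, 0, 0.0001, 0, 0, 1]
```

carry_out(
  motion=[0,0,0,0.0001,-0.0103,-0.01,1,0,0,0,0.0001,-0.0124,-0.0072,1,0,0,0,0.0001,-0.0138,-0.0041,1,0,0,0,0.0001,-0.0143,-0.0007,1,0,0,0,0.0001,-0.0141,0.0028,1,0,0,0,0.0001,-0.0089,0.0037,1,0,0,0,0.0001,-0.0042,0.0024,1,0,0,0,0.0001,0,0,1,0,0,0,0.0001,0,0,1,0,0,0,0.0001,0,0,1],
)

```text
time_s: 26.75
eef_pos: [0.4595, 0.0637, 0.1928]
eef_rot: [0.698, 0.118, 0.696, -0.121]
wrist_force: [1.0, 0.6, 3.5]
opening: 0.348
```

carry_out(
  motion=[0,0,0,0,0,0,1,0,0,0,0,0,0,1,0,0,0,0,0,0,1,0,0,0,0,0,0,1,0,0,0,0,0,0,1,0,0,0,0,0,0,1,0,0,0,0,0,0,1,0,0,0,0,0,0,1,0,0,0,0,0,0,1,0,0,0,0,0,0,1],
)

```text
time_s: 27.75
eef_pos: [0.4591, 0.065, 0.1929]
eef_rot: [0.698, 0.118, 0.696, -0.121]
wrist_force: [1.7, -0.4, 3.5]
opening: 0.353
```

carry_out(
  motion=[0,0,0,0,0,0,1,0,0,0,0,0,0,1,0,0,0,0,0,0,1,0,0,0,0,0,0,1,0,0,0,0,0,0,1,0,0,0,0,0,0,1,0,0,0,0,0,0,1,0,0,0,0,0,0,1,0,0,0,0,0,0,1],
)

```text
time_s: 28.65
eef_pos: [0.4591, 0.065, 0.1928]
eef_rot: [0.698, 0.118, 0.696, -0.12]
wrist_force: [1.9, 0.3, 2.9]
opening: 0.352
```

```bash
python3 gen.py .5,1,.5,0,0,0 g1; python3 - <<'E'
from h import *
a=cv2.imread("pics/g1.png")
print([tabang("side",a,rt,C-[.001,.002]) for rt in (.08,.082,.084)])
print("tab",lm("side","tab"),"pointer",lm("side","pointer"))
a=ctrl.camera("top")
print("tab",lm("top","tab"),"pointer",lm("top","pointer"))
E
python3 caps.py s0 e1 e2 e3 g1
```

```text
t 28.65 rotor (np.float64(169.8), np.float32(373.0))
t 28.7 pos [0.4591 0.0651 0.1928] r 0.0598 knob deg -164.5 F [ 2.4 -0.   4.6] dq 0.0
tilt fix deg (tool) [-0.    0.18  0.18]
[0, 0, 0, 0.0001, -0.0024, 0.0018, 1, 0, 0, 0, 0.0001, -0.0046, 0.0039, 1, 0, 0, 0, 0.0001, -0.0021, 0.0021, 1, 0, 0, 0, 0.0001, 0, 0, 1, 0, 0, 0, 0.0001, 0, 0, 1, 0, 0, 0, 0.0001, 0, 0, 1]
[(np.float64(170.4), np.float32(399.0)), (np.float64(169.8), np.float32(393.0)), (np.float64(168.8), np.float32(363.0))]
tab [(0.69, array([0.6121, 0.0242, 0.0932]))] pointer [(0.84, array([0.6226, 0.0415, 0.0933]))]
tab [(0.88, array([0.6099, 0.0316, 0.0962]))] pointer [(0.71, array([0.6191, 0.0425, 0.0934]))]
C [0.516  0.0854] r 0.0832 rms mm 2.66
pointer ang -22.23 r 0.1152
s0 6 rotor mod45 -0.97
e1 4 rotor mod45 -21.64
e2 5 rotor mod45 -4.46
e3 5 rotor mod45 6.38
g1 3 rotor mod45 -3.95
```

```bash
python3 gen.py .5,1,1,1,.5,0,0,0,0,0
```

```text
t 28.95 pos [0.4591 0.0651 0.1928] r 0.0598 knob deg -164.5 F [1.3 0.3 3.4] dq 0.0
tilt fix deg (tool) [0.   0.18 0.18]
[0, 0, 0, 0.0001, -0.0024, 0.0018, 1, 0, 0, 0, 0.0001, -0.0046, 0.0039, 1, 0, 0, 0, 0.0001, -0.0041, 0.0043, 1, 0, 0, 0, 0.0001, -0.0037, 0.0047, 1, 0, 0, 0, 0.0001, -0.0017, 0.0025, 1, 0, 0, 0, 0.0001, 0, 0, 1, 0, 0, 0, 0.0001, 0, 0, 1, 0, 0, 0, 0.0001, 0, 0, 1, 0, 0, 0, 0.0001, 0, 0, 1, 0, 0, 0, 0.0001, 0, 0, 1]
```

carry_out(
  motion=[0,0,0,0.0001,-0.0024,0.0018,1,0,0,0,0.0001,-0.0046,0.0039,1,0,0,0,0.0001,-0.0041,0.0043,1,0,0,0,0.0001,-0.0037,0.0047,1,0,0,0,0.0001,-0.0017,0.0025,1,0,0,0,0.0001,0,0,1,0,0,0,0.0001,0,0,1,0,0,0,0.0001,0,0,1,0,0,0,0.0001,0,0,1,0,0,0,0.0001,0,0,1],
)

```text
time_s: 29.95
eef_pos: [0.4714, 0.0418, 0.1928]
eef_rot: [0.698, 0.119, 0.696, -0.121]
wrist_force: [1.5, -0.6, 5.1]
opening: 0.353
```

carry_out(
  motion=[0,0,0,0,0,0,1,0,0,0,0,0,0,1,0,0,0,0,0,0,1,0,0,0,0,0,0,1],
)

```text
time_s: 30.35
eef_pos: [0.4713, 0.042, 0.1928]
eef_rot: [0.698, 0.118, 0.696, -0.12]
wrist_force: [1.2, 1.3, 4.2]
opening: 0.35
```

```bash
python3 gen.py .5,1,.5,0,0,0 g2; python3 - <<'E'
from h import *
a=cv2.imread("pics/g2.png");g=cv2.imread("pics/g1.png")
for rt in (.08,.082,.084): print([tabang("side",a,rt,c) for c in (C,C-[.001,.002])])
print("tab",lm("side","tab"),"pointer",lm("side","pointer"))
b=ctrl.camera("top")
print("tab",lm("top","tab"),"pointer",lm("top","pointer"))
cv2.imwrite("pics/g2t.png",b)
A=cv2.resize(a[175:235,260:340],None,fx=9,fy=9,interpolation=cv2.INTER_CUBIC)
B=cv2.resize(b[170:260,250:345],None,fx=6,fy=6,interpolation=cv2.INTER_CUBIC)
A=cv2.resize(a[180:225,295:345],None,fx=8,fy=8,interpolation=cv2.INTER_CUBIC)
B=cv2.resize(b[170:215,290:340],None,fx=8,fy=8,interpolation=cv2.INTER_CUBIC)
cv2.imwrite("pics/g2c.png",np.hstack([A,B]))
E
```

```text
t 30.35 rotor (np.float64(356.8), np.float32(291.0))
t 30.4 pos [0.4713 0.042  0.1928] r 0.0599 knob deg -139.4 F [1.4 1.2 4.9] dq 0.0
tilt fix deg (tool) [-0.    0.19  0.13]
[0, 0, 0, 0.0001, -0.0014, 0.0026, 1, 0, 0, 0, 0.0001, -0.0025, 0.0055, 1, 0, 0, 0, 0.0001, -0.001, 0.0028, 1, 0, 0, 0, 0.0001, 0, 0, 1, 0, 0, 0, 0.0001, 0, 0, 1, 0, 0, 0, 0.0001, 0, 0, 1]
[(np.float64(357.8), np.float32(301.0)), (np.float64(133.8), np.float32(320.0))]
[(np.float64(356.8), np.float32(291.0)), (np.float64(133.8), np.float32(333.0))]
[(np.float64(133.8), np.float32(281.0)), (np.float64(133.4), np.float32(326.0))]
tab [(0.83, array([0.6193, 0.0368, 0.0966]))] pointer [(0.64, array([0.6212, 0.0401, 0.0948]))]
tab [(0.94, array([0.6169, 0.04  , 0.0927]))] pointer [(0.68, array([0.6215, 0.0405, 0.0963])), (0.65, array([ 0.4185, -0.0925,  0.0034]))]
```

View pics/g2c.png

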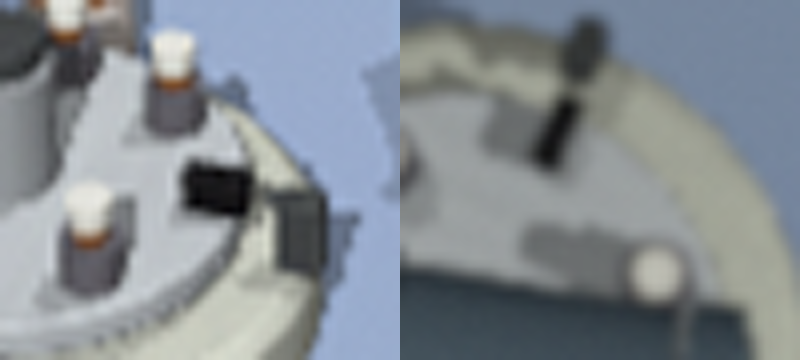

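The top crop shows the tab at (561,125), lying nearly in line with the pointer at (585,48) and slightly short of it. I'll measure that from the pixels and size a small nudge.

```bash
python3 - <<'E'
from h import *
from sim import *
b=cv2.imread("pics/g2t.png")
T=P("top");Ki=np.linalg.inv(np.array(ctrl.camera_params("top")["mtx"]))
def unp(uv,z):
    d=T[:3,:3]@(Ki@np.array([uv[0],uv[1],1.])); return (T[:3,3]+d*(z-T[2,3])/d[2])[:2]
g=b.max(2).astype(float)
def cen(x0,x1,y0,y1,th):
    s=g[y0:y1,x0:x1]; w=np.clip(th-s,0,None); ys,xs=np.mgrid[y0:y1,x0:x1]; return (w*xs).sum()/w.sum(),(w*ys).sum()/w.sum()
t=cen(305,314,181,192,70); p=cen(309,317,171,180,85); print(t,p)
T_=unp(t,.1);P_=unp(p,.088);print("tab mid",T_,"pointer",P_)
# housing centre from white rim? use several centre guesses
for c in (C,[.517,.082],[.516,.081],[.5193,.0818]):
    a=[np.degrees(np.arctan2(*(q-c)[::-1])) for q in (T_,P_)]; print(c,np.round(a,2),"diff",round(a[0]-a[1],2),"r",[np.hypot(*(q-c)).round(4) for q in (T_,P_)])
for s in ([.5,1,.5],[.5,1,.8],[.5,1,1,.5],[.4,.8,.8,.8,.4],[.6,1.2,.6],[.7,1.4,.7]):
    h=sim([(v,.1) for v in s]+[(0,.1)]*15,I=.0219); print(s,h[-1,1].round(2))
E
```

```text
(np.float64(309.0190355329949), np.float64(186.25761421319797)) (np.float64(312.29671897289586), np.float64(176.12696148359487))
tab mid [0.60436194 0.04656826] pointer [0.63771263 0.037255  ]
[0.5178 0.083 ] [-22.82 -20.88] diff -1.94 r [np.float64(0.0939), np.float64(0.1283)]
[0.517, 0.082] [-22.08 -20.34] diff -1.74 r [np.float64(0.0943), np.float64(0.1287)]
[0.516, 0.081] [-21.29 -19.77] diff -1.52 r [np.float64(0.0948), np.float64(0.1293)]
[0.5193, 0.0818] [-22.5  -20.62] diff -1.88 r [np.float64(0.0921), np.float64(0.1265)]
[0.5, 1, 0.5] 1.83
[0.5, 1, 0.8] 2.38
[0.5, 1, 1, 0.5] 3.79
[0.4, 0.8, 0.8, 0.8, 0.4] 3.9
[0.6, 1.2, 0.6] 2.7
[0.7, 1.4, 0.7] 3.67
```

Remaining error is about -2°, agreed by the caps, landmarks and pixels. One small pulse should take 1.8 to 2.4°.

carry_out(
  motion=[0,0,0,0.0001,-0.0014,0.0026,1,0,0,0,0.0001,-0.0025,0.0054,1,0,0,0,0.0001,-0.001,0.0026,1,0,0,0,0,0,0,1,0,0,0,0,0,0,1,0,0,0,0,0,0,1,0,0,0,0,0,0,1,0,0,0,0,0,0,1,0,0,0,0,0,0,1,0,0,0,0,0,0,1],
)

```text
time_s: 31.65
eef_pos: [0.4794, 0.0341, 0.1928]
eef_rot: [0.698, 0.119, 0.696, -0.12]
wrist_force: [1.0, 1.4, 5.1]
opening: 0.345
```

```bash
cat > chk.py <<'E'
import sys
from h import *
n=sys.argv[1]
a=ctrl.camera("side");cv2.imwrite(f"pics/{n}s.png",a)
print("caps",[tabang("side",a,rt,c) for rt in (.08,.082) for c in (C,C-[.001,.002])])
print("side tab",lm("side","tab"))
b=ctrl.camera("top");cv2.imwrite(f"pics/{n}t.png",b);print("top tab",lm("top","tab"))
T=P("top");Ki=np.linalg.inv(np.array(ctrl.camera_params("top")["mtx"]))
def unp(uv,z):
    d=T[:3,:3]@(Ki@np.array([uv[0],uv[1],1.])); return (T[:3,3]+d*(z-T[2,3])/d[2])[:2]
g=b.max(2).astype(float)
def cen(x0,x1,y0,y1,th):
    s=g[y0:y1,x0:x1]; w=np.clip(th-s,0,None); ys,xs=np.mgrid[y0:y1,x0:x1]; return (w*xs).sum()/w.sum(),(w*ys).sum()/w.sum()
q=[unp(cen(303,314,181,192,70),.1),unp(cen(309,317,171,180,85),.088)]
a=[np.degrees(np.arctan2(*(v-[.517,.082])[::-1])) for v in q];print("pixel diff",round(a[0]-a[1],2))
o,p,R=st();print(o["time_s"],p,np.round(o["wrist_force"],1),o["opening"])
E
python3 chk.py k1
```

```text
caps [(np.float64(132.8), np.float32(356.0)), (np.float64(131.8), np.float32(387.0)), (np.float64(132.8), np.float32(347.0)), (np.float64(131.8), np.float32(384.0))]
side tab [(0.96, array([0.6215, 0.0411, 0.0944]))]
top tab [(0.64, array([0.6177, 0.0442, 0.0934]))]
pixel diff 0.16
31.85 [0.47941829 0.03407198 0.19284527] [1.4 1.6 5.9] 0.35175086191258953
```

Three of four measures now put the tab within 0.6° of the pointer. The cap fit reads -2.2 to -3.2°, with the gripper partly hiding some tubes. Releasing and lifting off.

carry_out(
  motion=[0,0,0,0,0,0,0.2,0,0,0,0,0,0,0,0,0,0,0,0,0,-0.3,0,0,0,0,0,0,-0.6,0,0,0,0,0,0,-0.6,0,0,0,-0.01,0,0,-0.6,0,0,0,-0.02,0,0,-0.6,0,0,0,-0.03,0,0,-0.6,0,0,0,-0.03,0,0,-0.6,0,0,0,-0.02,0,0,-0.6],
)

```text
time_s: 32.85
eef_pos: [0.4745, 0.0343, 0.302]
eef_rot: [0.692, 0.118, 0.702, -0.121]
wrist_force: [0.6, 0.0, -0.3]
opening: 0.797
```

carry_out(
  motion=[0,0,0,0,0,-0.03,-0.6,0,0,0,0,0,-0.04,-0.6,0,0,0,0,0,-0.04,-0.6,0,0,0,0,0,-0.03,-0.6,0,0,0,0,0,0,-0.6,0,0,0,0,0,0,-0.6,0,0,0,0,0,0,-0.6,0,0,0,0,0,0,-0.6],
)

```text
time_s: 33.65
eef_pos: [0.3427, 0.081, 0.3132]
eef_rot: [0.698, 0.118, 0.696, -0.121]
wrist_force: [0.4, -0.3, 0.3]
opening: 0.802
```

```bash
python3 chk.py k2; python3 - <<'E'
from h import *
a=cv2.imread("pics/k2s.png");b=cv2.imread("pics/k2t.png")
print("pointer",lm("side","pointer"),lm("top","pointer"))
for n in ("rack_white","rack_green","rack_red","amber_bottle","jar","beaker","tube_carton"): print(n,lm("top",n)[:1])
A=cv2.resize(a[150:250,240:340],(400,400),interpolation=cv2.INTER_CUBIC)
B=cv2.resize(b[160:260,250:350],(400,400),interpolation=cv2.INTER_CUBIC)
cv2.imwrite("pics/k2c.png",np.hstack([A,B]))
E
```

```text
caps [(np.float64(132.8), np.float32(364.0)), (np.float64(132.4), np.float32(399.0)), (np.float64(132.8), np.float32(348.0)), (np.float64(132.4), np.float32(389.0))]
side tab [(0.94, array([0.6218, 0.0433, 0.0958]))]
top tab [(0.61, array([0.6182, 0.0426, 0.0953]))]
pixel diff 0.16
33.85 [0.34228836 0.08109626 0.3127425 ] [-0.3 -0.2  0.1] 0.7968180617896043
pointer [(0.76, array([0.6208, 0.0415, 0.0952]))] [(0.75, array([0.6227, 0.0397, 0.0963])), (0.69, array([ 0.7794, -0.0685, -0.0013]))]
rack_white [(0.7, array([0.5337, 0.4421, 0.0032]))]
rack_green [(0.78, array([ 0.5554, -0.4576, -0.0051]))]
rack_red [(0.68, array([0.559 , 0.2796, 0.0054]))]
amber_bottle [(0.72, array([5.570e-01, 2.816e-01, 5.000e-04]))]
jar [(0.75, array([ 7.534e-01, -2.284e-01, -1.000e-04]))]
beaker [(0.89, array([ 0.4185, -0.0956,  0.0031]))]
tube_carton [(0.87, array([ 7.759e-01, -6.960e-02,  2.000e-04]))]
```

View pics/k2c.png

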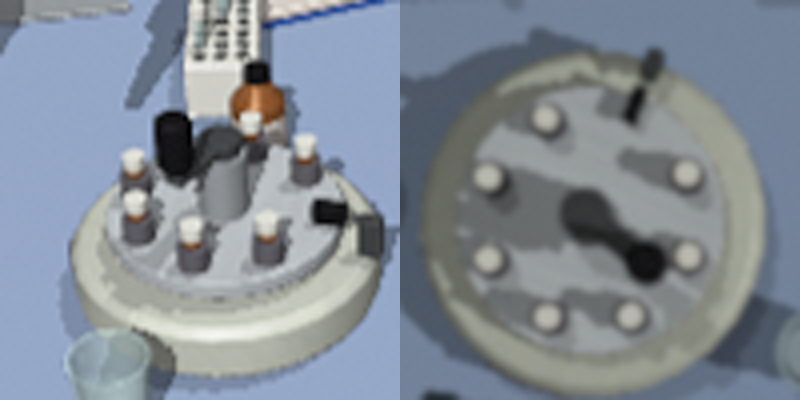

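Seen unobstructed from above, the caps' axis points at 22.0° and the pointer lies at 21.7°, so the tab is at the pointer. It didn't move on release, the arm is clear and the bystanders are where they were. Handing in.

```bash
python3 -c "
from bench import ctrl
print(ctrl.hand_in())"
```

```text
the job is handed in; nothing more can be done
None
```

I gripped the knob, ran the rotor at speed, stopped it with the tab at the pointer, let go and handed in at about 34 s of the 64 s.

- **Speed:** Measured averages between pictures were 2.05 to 2.12 rad/s (19.6 to 20.2 turns a minute) from 7.15 to 13.3 s. I kept cranking at that speed to 15.4 s. A model fitted to the pictures puts the rotor between 17 and 23 from about 6.1 s, with a peak near 20.5. I did not see it go backwards.
- **Stop:** My first creep up to the pointer went about 3.5° past it. I took the rotor forward one more slow turn, peaking at about 17 turns a minute, and approached again in small pulses.
- **Final tab position:** After release, the caps' axis seen from above and the pixel check both put the tab within about 0.3° of the pointer. The landmarks agree to within about 1 to 2°. The automatic side-camera cap fit disagrees, reading 2.2 to 2.6° short; I trusted the clear view from above over it.
- **Everything else:** The last pictures show the tab not moving and the arm clear. The white and green racks, bottle, jar, beaker and carton were within about 5 mm of where they started, about the accuracy of the networks. The network missed the red rack in the final look, so I could not confirm it; the arm never worked near it. Wrist forces stayed under about 30 N in every reading.

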